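# Rejoin split carving blanks in the pedal press

## Task

The carving blanks on this bench were sawn in two and hollowed; put every upper half that is here onto the lower half it was cut from (same wood and crayon colour), close each pair in the nest of the press with a full stroke of the pedal down to its stop so that no gap is left, and stand the closed blanks upright in a clear part of the wooden tool tray. Close them one after the other, taking each out of the press before the next, let the pedal come back up, leave a lower half whose upper half is missing where it lies, and do not knock the red wax tin by the press or the little lidded box about.

Things in the scene. Friction and masses are not known exactly. Their poses are not given: they have to be found in the camera images.
- press: green cast pedal press fixed to the bench. Origin on the bench under the centre of its nest; its x axis points from the nest to its toggle box (away from the robot), y to its left, z up. The toggle box, 52 mm wide and 112 mm high, begins 80 mm behind the nest centre; while the pedal is up its hold-down arm stands upright there (to 0.22 m) and the nest is open from above
- nest (a point): centre of the floor of the nest, a steel pad 20 mm above the bench; axes as the press. A half lies in it lengthwise along x, either way round, with 2 mm of play all round. Locating blocks rise 10 mm above this floor: one across each end, and short ones near the ends of the long sides that leave 42 mm free in the middle for the fingers
- pedal (a joint): angle of the press pedal, rad: 0 raised, 0.7 fully down at its stop; it springs back when let go. Pressing swings the hold-down arm over the nest; its rubber pad reaches the blank and closes it only in the last 0.04 rad before the stop. Needs 2 N at first, up to about 20 N at the tread while closing a blank
- pedal_tread (a point): middle of the upper face of the pedal's black ribbed tread, 64 mm (press x) by 70 mm (press y), to the right of the nest. It moves on an arc of 165 mm about pedal_hinge: raised it is about 158 mm above the bench and slopes 41 degrees, low end toward the hinge; fully down it is about 55 mm above the bench and level
- pedal_hinge (a point): the pedal's hinge line, which runs along the press's y, 40 mm above the bench, on the far side of the tread
- tool_tray: the carver's shallow wooden tool tray, fixed on the bench; origin at the centre of its underside; inside 326 mm (own x, away from the robot) by 446 mm (own y, to the left); floor 6 mm above the bench, walls 62 mm high. Gouges lie in its left and middle (own y above -45 mm); its right end is clear but for a small red slip stone near own (+85, -137) mm
- lower_a: lower half of a split carving blank, pale whitish wood (blue crayon band on each end); 64 mm long (own x), 42 mm wide (own y), 26 mm high; origin at the centre of its underside. Hollowed on top. Two upright 9 mm wooden pegs stand in its upper face on its long centre line at x = +21 and -21 mm; tight, at first standing 18 mm above that face
- pegs_a (a joint): how far both pegs of lower_a have been driven down into it, m: 0 at first, 0.006 fully driven; about 7 N drives them and they stay where they are
- upper_a: upper half of a blank, pale whitish wood (blue crayon band on each end): belongs to lower_a; 64 mm long (own x), 42 mm wide (own y), 24 mm high; origin at the centre of its underside. Two 11 mm holes, 12 mm deep, in its underside fit those pegs (either way round). It rests on their tips, 6 mm open, until pressed. The joint does not grip: lift a pair by the lower half. Absent in some runs
- lower_b: lower half of a split carving blank, orange-brown wood (yellow crayon band on each end); 64 mm long (own x), 42 mm wide (own y), 26 mm high; origin at the centre of its underside. Hollowed on top. Two upright 9 mm wooden pegs stand in its upper face on its long centre line at x = +12 and -12 mm; tight, at first standing 18 mm above that face
- pegs_b (a joint): how far both pegs of lower_b have been driven down into it, m: 0 at first, 0.006 fully driven; about 7 N drives them and they stay where they are
- upper_b: upper half of a blank, orange-brown wood (yellow crayon band on each end): belongs to lower_b; 64 mm long (own x), 42 mm wide (own y), 24 mm high; origin at the centre of its underside. Two 11 mm holes, 12 mm deep, in its underside fit those pegs (either way round). It rests on their tips, 6 mm open, until pressed. The joint does not grip: lift a pair by the lower half. Absent in some runs
- lower_c: lower half of a split carving blank, dark brown wood (red crayon band on each end); 64 mm long (own x), 42 mm wide (own y), 26 mm high; origin at the centre of its underside. Hollowed on top. Two upright 9 mm wooden pegs stand in its upper face diagonally, at (x, y) = (+18, +9) and (-18, -9) mm; tight, at first standing 18 mm above that face
- pegs_c (a joint): how far both pegs of lower_c have been driven down into it, m: 0 at first, 0.006 fully driven; about 7 N drives them and they stay where they are
- upper_c: upper half of a blank, dark brown wood (red crayon band on each end): belongs to lower_c; 64 mm long (own x), 42 mm wide (own y), 24 mm high; origin at the centre of its underside. Two 11 mm holes, 12 mm deep, in its underside fit those pegs (either way round). It rests on their tips, 6 mm open, until pressed. The joint does not grip: lift a pair by the lower half. Absent in some runs
- wax_tin: a flat round tin with a red lid, standing between the press and the tool tray, 71 mm across, 29 mm high; a bystander
- pin_box: a small closed wooden box with a dark lid, 69 x 86 x 35 mm; a bystander
Mind the look-alikes: they are no part of the job. Leave any purple look-alike of the lower_c alone.

How it is judged:
On the way, in this order (a step that is already met when the one before it is completed fails the run):
1. a matching pair lies joined in the nest and the pedal is pressed down to its stop (value of joint pedal above 0.68 rad and ((horizontal distance between each of upper_a, lower_a and nest below 0.008 m and z of upper_a in the frame of lower_a between 0.02 and 0.036 m and horizontal distance between upper_a and lower_a below 0.005 m and angle between the z axis of upper_a and the z axis of lower_a, either way round below 0.1 rad) or (horizontal distance between each of upper_b, lower_b and nest below 0.008 m and z of upper_b in the frame of lower_b between 0.02 and 0.036 m and horizontal distance between upper_b and lower_b below 0.005 m and angle between the z axis of upper_b and the z axis of lower_b, either way round below 0.1 rad) or (horizontal distance between each of upper_c, lower_c and nest below 0.008 m and z of upper_c in the frame of lower_c between 0.02 and 0.036 m and horizontal distance between upper_c and lower_c below 0.005 m and angle between the z axis of upper_c and the z axis of lower_c, either way round below 0.1 rad))), for 0.1 s.
2. a closed pair has been taken out of the press, the pedal back up (value of joint pedal below 0.1 rad and ((z of upper_a in the frame of lower_a between 0.02 and 0.0285 m and horizontal distance between upper_a and lower_a below 0.005 m and angle between the z axis of upper_a and the z axis of lower_a, either way round below 0.1 rad and horizontal distance between upper_a and nest above 0.1 m) or (z of upper_b in the frame of lower_b between 0.02 and 0.0285 m and horizontal distance between upper_b and lower_b below 0.005 m and angle between the z axis of upper_b and the z axis of lower_b, either way round below 0.1 rad and horizontal distance between upper_b and nest above 0.1 m) or (z of upper_c in the frame of lower_c between 0.02 and 0.0285 m and horizontal distance between upper_c and lower_c below 0.005 m and angle between the z axis of upper_c and the z axis of lower_c, either way round below 0.1 rad and horizontal distance between upper_c and nest above 0.1 m))), for 0.1 s.
3. the next matching pair lies in the nest and the pedal is pressed down to its stop (all of step 1), for 0.1 s.
At the end, for the whole second after the job is handed in: every upper half present sits on its own lower half with the gap closed to 2.5 mm and centres within 5 mm, upright and at rest on the floor of the tool tray; a lower half without its mate lies within 100 mm of where it was; the pedal is up (z of upper_a in the frame of lower_a between 0.02 and 0.0285 m and horizontal distance between upper_a and lower_a below 0.005 m and angle between the z axis of upper_a and the z axis of lower_a, either way round below 0.1 rad and x of upper_a in the frame of tool_tray between -0.155 and 0.155 m and y of upper_a in the frame of tool_tray between -0.215 and 0.215 m and z of each of upper_a, upper_b, upper_c in the frame of tool_tray below 0.045 m and angle between each of upper_a, upper_b, upper_c's own z axis and vertical below 0.12 rad and linear speed of each of upper_a, upper_b, upper_c below 0.02 m/s and z of upper_b in the frame of lower_b between 0.02 and 0.0285 m and horizontal distance between upper_b and lower_b below 0.005 m and angle between the z axis of upper_b and the z axis of lower_b, either way round below 0.1 rad and x of upper_b in the frame of tool_tray between -0.155 and 0.155 m and y of upper_b in the frame of tool_tray between -0.215 and 0.215 m and z of upper_c in the frame of lower_c between 0.02 and 0.0285 m and horizontal distance between upper_c and lower_c below 0.005 m and angle between the z axis of upper_c and the z axis of lower_c, either way round below 0.1 rad and x of upper_c in the frame of tool_tray between -0.155 and 0.155 m and y of upper_c in the frame of tool_tray between -0.215 and 0.215 m and ((z of upper_a in the frame of lower_a between 0.02 and 0.0285 m and horizontal distance between upper_a and lower_a below 0.005 m and angle between the z axis of upper_a and the z axis of lower_a, either way round below 0.1 rad) or distance of lower_a from where it was at the start of the episode below 0.1 m) and ((z of upper_b in the frame of lower_b between 0.02 and 0.0285 m and horizontal distance between upper_b and lower_b below 0.005 m and angle between the z axis of upper_b and the z axis of lower_b, either way round below 0.1 rad) or distance of lower_b from where it was at the start of the episode below 0.1 m) and ((z of upper_c in the frame of lower_c between 0.02 and 0.0285 m and horizontal distance between upper_c and lower_c below 0.005 m and angle between the z axis of upper_c and the z axis of lower_c, either way round below 0.1 rad) or distance of lower_c from where it was at the start of the episode below 0.1 m) and value of joint pedal below 0.08 rad); the robot touches nothing.
It fails at once if a bystander is knocked more than 60 mm aside (distance of any of wax_tin, pin_box from where it was at the start of the episode above 0.06 m).
It fails at once if a half falls off the bench (height (world z) of any of lower_a, upper_a, lower_b, upper_b, lower_c, upper_c below -0.05 m).
It fails at once if a pair is pushed shut by hand instead of with the pedal (value of joint pedal below 0.5 rad and ((value of joint pegs_a between 0.004 and 0.0052 m and velocity of joint pegs_a above 0.003 m/s) or (value of joint pegs_b between 0.004 and 0.0052 m and velocity of joint pegs_b above 0.003 m/s) or (value of joint pegs_c between 0.004 and 0.0052 m and velocity of joint pegs_c above 0.003 m/s))).
Of upper_a, upper_b, upper_c only 2 to 3 are there at a start; the rules pass over those that are not, and their reading is None.
At some moment in a run one of lower_a, upper_a, lower_b, upper_b, lower_c, upper_c may be knocked a few centimetres aside while the robot is not near it.
It also fails if it takes over 210 s, if anything falls off the work surface, if the arm or the gripper's body presses on something with over 40 N, if the wrist force passes 120 N, or if a joint passes its speed limit or range.

## Robot

A 7-joint arm with a two-finger parallel gripper is mounted at the origin on a cart in front of the work surface, level with it; the furniture and walls round the work are solid. World frame = base frame: x ahead of the robot, y to its left, z up, the work surface at z = 0. Lengths are in m, angles in rad, forces in N, time in s.
With the tool pointing down it reaches from about 0.425 to 0.925 m from the base axis. Payload 6.8 kg.
Tool frame: the origin (TCP) lies between the finger pads; the fingertips stand arm.tip_extent ahead of it and the grasp point (between the pads) lies 2 mm behind it (arm.tip_extent is the distance from the TCP to the fingertips, in m); x points along the fingers, z is the direction in which the jaws open and shut, and the axes are right-handed (so a half turn about x gives the same grasp; the last joint's range is limited). The gripper opens to 88 mm and grips with 3 to 60 N. Pads are 20 mm wide; open, the fingers measure 115 mm over their backs; the gripper's body (75 mm by 178 mm) begins 61 mm behind the grasp point.
Start: joints at [1.065, 0.477, 0.022, 1.555, -0.011, 1.109, -0.083], TCP at [0.261, -0.622, 0.24] pointing down, gripper open.
Joint ranges: [-2.96, 2.96], [-0.34, 2.1], [-1.41, 1.46], [0.24, 2.44], [-1.37, 4.51], [0.17, 1.92], [-2.96, 2.96]. Speed limits (rad/s): [2.39, 2.39, 3.14, 3.14, 3.14, 3.14, 3.14].

## Interface

Orientations are given as [roll, pitch, yaw] about the fixed x, y, z axes, in that order (R = Rz(yaw) Ry(pitch) Rx(roll)).
In Python, from plant import arm, read_camera, workorder gives the robot as it stands.
- The arm moves only by the shell command python3 -m pendant 'ROWS' [FORCE]. ROWS is JSON, a list of rows, each a list of 7 numbers: the closure, from -1 (fully open) to 1 (shut), then the shift along the tool's x, y, z in m, then the turn, a rotation vector about the tool's x, y, z in degrees. In form: [[hand, x, y, z, rx, ry, rz], ...]. A call has 1 to 5 rows; each row shifts and turns the commanded pose from where the row before left it, along the tool's axes as they then stand; what a row does not reach is not made up. A row lasts 1/12 s, in which the tool goes at most 41.7 mm and 7.16 degrees, less where a joint would pass 70% of its speed; a pose out of reach is approached as far as the arm can. A call is refused whole if a number of a shift passes 0.0417 or a number of a turn 7.16, either way. A call with a gripper value outside its range is refused whole. The fingers move at their own pace and stop on an object; FORCE is the grip in N (left out, the last holds). Time passes only in rows, so rows that do not move let the fingers close. It gives the time, the measured TCP pose, the force and the opening at its end, in the units of the state.
- arm.get_state(): the state, without advancing time (a new reading comes with each control period).
- read_camera(name): name is "side" or "top"; returns a dict with "image" (384x512x3 uint8, blue, green, red), "depth" (384x512 float32, m along the optical axis (not along the pixel's ray), 0 where there is no reading), "fovy" (degrees; the focal length in pixels is half the picture's height over the tangent of half this angle, whatever the lens; pixels are square), "cx", "cy" (the principal point, pixels), "rvec" (rotation vector, rad) and "tvec" (3), from world to camera coordinates, as OpenCV has them. Camera axes: x right, y down, z forward; pixel columns grow to the right and rows downward; lengths in m; the calibration is good to about 2 mm. A picture is of the moment at which its call begins.
- workorder.hand_in(): hands the job in, once; it reports no verdict.
The state is a dict: "time": time; "joint_pos": joint angles; "dq": joint speeds; "joint_efforts": joint torques, N m; "ee_pos": TCP position; "eef_rot": TCP orientation; "contact_force": force on the tool from outside, world axes, zero at the start; "moment": the same for the moment, N m; "grip_width": finger opening in m.
Only numpy, scipy, OpenCV 4.12 (cv2) and the standard library are available. Lean on these libraries where they do the work, as an engineer would, in place of code of your own. Each camera call takes 0.05 s, during which the arm holds its last target. There are 200 camera calls.

## Working session

There is one attempt and no reset: what is moved stays moved. The work goes in short steps, Python scripts to look and compute and a shell command to move; the robot and the scene stay as the last step left them, time stands still between calls to the robot, and variables do not carry over. Pictures are saved under pics/ and viewed, about 12 in all and at most 16, crops included, and the job is handed in when it is done.

```bash
ls; mkdir -p pics; cat > h.py <<'E'
import numpy as np, cv2
from plant import arm, read_camera
def K(c):
    f=c["image"].shape[0]/2/np.tan(np.radians(c["fovy"])/2); return f
def pose(c):
    R=cv2.Rodrigues(np.array(c["rvec"],float))[0]; return R,np.array(c["tvec"],float).ravel()
def ray(c,u,v,z):
    R,t=pose(c);f=K(c);d=R.T@np.array([(u-c["cx"])/f,(v-c["cy"])/f,1]);o=-R.T@t
    return o+d*(z-o[2])/d[2]
def proj(c,p):
    R,t=pose(c);f=K(c);q=R@np.array(p,float)+t
    return q[0]/q[2]*f+c["cx"],q[1]/q[2]*f+c["cy"]
def cloud(c):
    R,t=pose(c);f=K(c);D=c["depth"];v,u=np.mgrid[:D.shape[0],:D.shape[1]]
    P=np.stack([(u-c["cx"])/f*D,(v-c["cy"])/f*D,D],-1)
    W=(P-t)@R; W[D==0]=np.nan; return W
E
python3 - <<'E'
from h import *
for n in("top","side"):
    c=read_camera(n); cv2.imwrite(f"pics/{n}0.png",c["image"])
    R,t=pose(c); print(n,K(c),c["cx"],c["cy"],-R.T@t,R[2], (c["depth"]>0).mean())
s=arm.get_state(); print(s, arm.tip_extent)
E
```

```text
pics
top 468.93715931749074 255.37818368003863 195.47189722785893 [0.33698837 0.08547493 1.4866498 ] [ 0.16960448 -0.00503307 -0.98549936] 0.9960174560546875
side 432.1789303756361 253.69323742877776 197.3540366404656 [0.5020942  1.37749883 1.02106551] [ 0.0470623  -0.82353177 -0.56531457] 0.9959157307942709
{'time': 0.1, 'joint_pos': array([ 1.06488144,  0.47771421,  0.0223252 ,  1.55629621, -0.01148409,
        1.10927928, -0.08310857]), 'dq': array([-0.00210885, -0.00077211, -0.00027067, -0.00132397, -0.00098311,
       -0.00063655,  0.00039747]), 'joint_efforts': array([ 4.02059857e-03, -5.84091532e+01,  1.53957456e+00, -2.73316151e+01,
       -5.42277284e-02,  1.30481453e-02,  2.16658367e-05]), 'ee_pos': array([ 0.26130982, -0.62184198,  0.23880455]), 'eef_rot': array([-3.06560372,  1.56922728,  2.04463479]), 'contact_force': array([ 0.43511169, -0.86233863,  0.74769242]), 'moment': array([ 0.01062314, -0.00659614, -0.04574458]), 'grip_width': 0.08806444295302622} 0.017
```

View pics/top0.png

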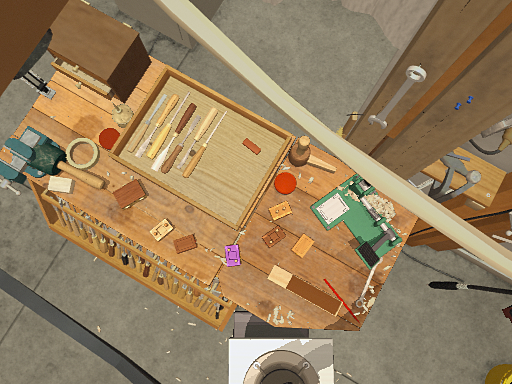

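View pics/side0.png

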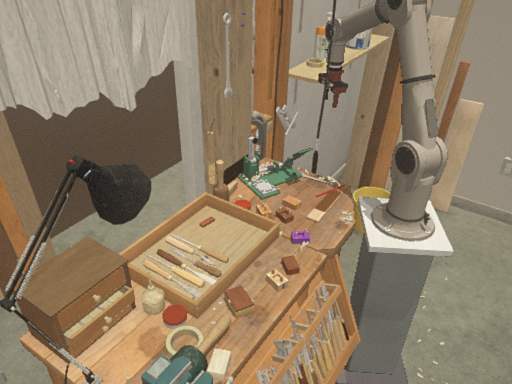

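```bash
python3 - <<'E'
from h import *
c=read_camera("top"); im=c["image"]
a=cv2.resize(im[165:285,215:415],None,fx=4,fy=4,interpolation=cv2.INTER_CUBIC)
b=cv2.resize(im[165:285,30:230],None,fx=4,fy=4,interpolation=cv2.INTER_CUBIC)
cv2.imwrite("pics/c1.png",a);cv2.imwrite("pics/c2.png",b)
W=cloud(c)
for u,v in[(60,185),(162,229),(185,243),(129,193),(232,255),(280,211),(273,237),(302,245),(332,208),(285,183),(280,273),(360,190),(378,252),(372,280),(250,146),(350,130)]:
    print((u,v),np.round(W[v,u],3),im[v,u])
s=arm.get_state(); print(proj(c,s["ee_pos"]))
E
```

```text
(60, 185) [0.62  0.694 0.033] [185 222 235]
(162, 229) [0.483 0.371 0.018] [143 211 242]
(185, 243) [0.438 0.296 0.026] [ 56 104 170]
(129, 193) [0.594 0.475 0.035] [ 51  93 168]
(232, 255) [0.402 0.151 0.014] [201 116 202]
(280, 211) [0.539 0.    0.024] [ 80 161 232]
(273, 237) [0.458 0.023 0.016] [ 55 105 177]
(302, 245) [ 0.433 -0.067  0.021] [ 80 162 235]
(332, 208) [ 0.55  -0.164  0.019] [209 225 239]
(285, 183) [ 0.627 -0.016  0.033] [  7  65 213]
(280, 273) [0.347 0.001 0.01 ] [133 193 233]
(360, 190) [ 0.597 -0.241  0.08 ] [119 168 108]
(378, 252) [ 0.412 -0.306  0.013] [111 158 102]
(372, 280) [ 0.325 -0.287 -0.003] [ 36  79 139]
(250, 146) [0.751 0.095 0.023] [ 59 104 192]
(350, 130) [ 0.863 -0.268 -0.156] [101 120 133]
(np.float64(524.6601034439338), np.float64(305.8998730074345))
```

View pics/c1.png

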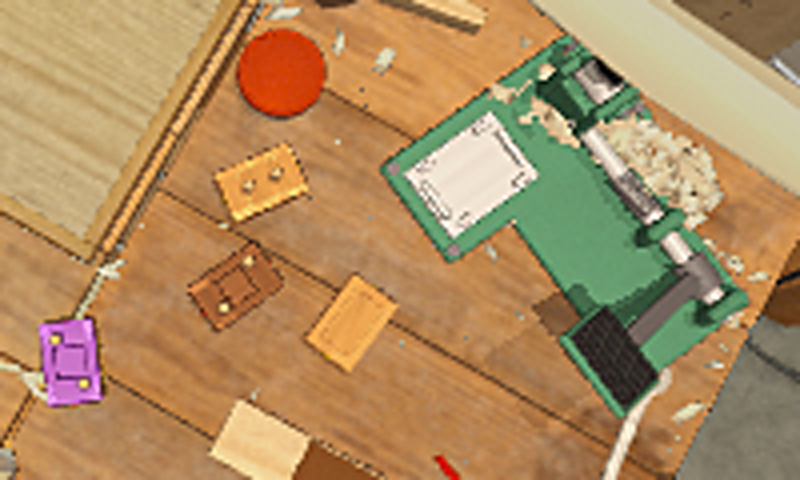

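View pics/c2.png

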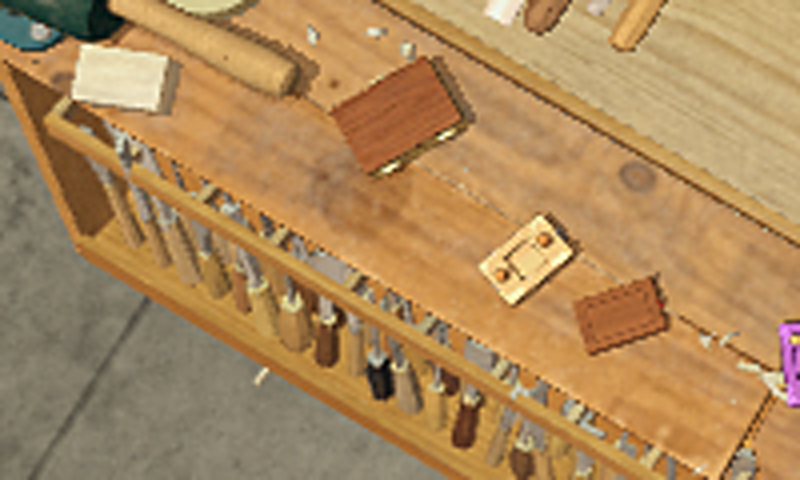

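```bash
python3 - <<'E'
from h import *
c=read_camera("side"); im=c["image"]
for p in [(0.62,.694,.033),(.483,.371,.026),(.627,-.016,.03)]: print(proj(c,p))
a=cv2.resize(im[160:290,220:360],None,fx=4,fy=4,interpolation=cv2.INTER_CUBIC)
b=cv2.resize(im[260:384,190:310],None,fx=4,fy=4,interpolation=cv2.INTER_CUBIC)
b=cv2.copyMakeBorder(b,0,520-b.shape[0],0,0,cv2.BORDER_CONSTANT)
cv2.imwrite("pics/c3.png",np.hstack([a,b])[:, :800] if 0 else cv2.resize(np.hstack([a,b]),None,fx=.76,fy=.76))
cv2.imwrite("pics/c3.png",cv2.resize(np.hstack([a,b]),(790,395)))
E
```

```text
(np.float64(219.87147653696366), np.float64(359.79582507892394))
(np.float64(275.701948262976), np.float64(276.6107904839214))
(np.float64(242.1458125504209), np.float64(203.9055814242314))
```

View pics/c3.png

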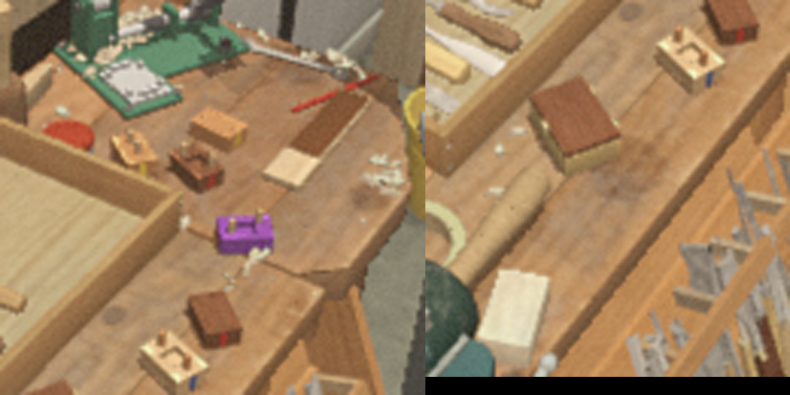

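```bash
cat >> h.py <<'E'
def rect(c,u,v,z,tol=45,win=22):
    """flood-like colour mask about pixel (hue/sat in Lab), ray cast on plane z, min-area rect"""
    im=cv2.cvtColor(c["image"],cv2.COLOR_BGR2LAB).astype(float)
    W=cloud(c); y0,x0=max(v-win,0),max(u-win,0)
    w=W[y0:v+win,x0:u+win,2]; m=((w>z*0.45)&(w<z+0.03)).astype(np.uint8)
    n,l,st,ce=cv2.connectedComponentsWithStats(m)
    k=l[v-y0,u-x0]
    if k==0: 
        k=1+np.argmin(np.hypot(ce[1:,0]-win,ce[1:,1]-win))
    cs=max(cv2.findContours((l==k).astype(np.uint8),0,1)[0],key=cv2.contourArea).reshape(-1,2)+[x0,y0]
    P=np.array([ray(c,a,b,z)[:2] for a,b in cs]).astype(np.float32)
    (cx,cy),(a,b),_=r=cv2.minAreaRect(P); B=cv2.boxPoints(r); e=B[1]-B[0]; f=B[2]-B[1]
    L=e if np.hypot(*e)>np.hypot(*f) else f
    yaw=np.degrees(np.arctan2(L[1],L[0])); yaw=(yaw+90)%180-90
    return round(float(cx),4),round(float(cy),4),round(float(yaw),1),round(float(max(a,b)),3),round(float(min(a,b)),3)
E
python3 - <<'E'
from h import *
c=read_camera("top")
for n,u,v,z in[("lower_b",280,211,.026),("lower_c",273,237,.026),("upper_b",302,245,.024),("upper_c",185,243,.024),("lower_a",161,230,.026),("pinbox",129,193,.035),("tin",285,183,.029),("purple",232,255,.026)]:
    print(n,rect(c,u,v,z))
W=cloud(c); im=c["image"]; hsv=cv2.cvtColor(im,cv2.COLOR_BGR2HSV)
# nest: white pixels near (332,208)
m=(hsv[...,1]<60)&(hsv[...,2]>190); q=np.zeros_like(m); q[185:235,305:360]=1; m=(m&q).astype(np.uint8)
m=cv2.morphologyEx(m,cv2.MORPH_CLOSE,np.ones((5,5)))
cs=max(cv2.findContours(m,0,1)[0],key=cv2.contourArea).reshape(-1,2)
for z in(.02,.03):
    r=cv2.minAreaRect(np.array([ray(c,a,b,z)[:2] for a,b in cs],np.float32)); print("nest",r, cv2.boxPoints(r).round(3).tolist())
# tread: dark pixels
m=(hsv[...,2]<75); q=np.zeros_like(m); q[235:275,350:385]=1; m=(m&q).astype(np.uint8)
cs=max(cv2.findContours(m,0,1)[0],key=cv2.contourArea).reshape(-1,2); print("tread px",cs.mean(0),cv2.contourArea(cs))
P=W[m>0]; print(np.nanmedian(P,0),np.nanpercentile(P[:,2],[5,25,50,75,95])); r=cv2.minAreaRect(P[P[:,2]>0.05][:,:2].astype(np.float32)) if (P[:,2]>.05).any() else None; print(r)
# green corners
m=cv2.inRange(hsv,(60,70,60),(90,255,255)); 
# tray: walls ~62mm
for (u,v) in[(170,68),(292,138),(238,228),(113,153)]: print("tray corner",ray(c,u,v,.062).round(3))
E
```

```text
lower_b (0.5412, 0.0008, -65.8, 0.064, 0.043)
lower_c (0.4597, 0.0216, -54.6, 0.064, 0.042)
upper_b (0.4314, -0.0684, -37.4, 0.065, 0.042)
upper_c (0.4367, 0.2975, -71.3, 0.065, 0.042)
lower_a (0.4799, 0.3711, -49.3, 0.064, 0.044)
pinbox (0.5924, 0.4747, -58.4, 0.087, 0.071)
tin (0.6283, -0.0158, -44.9, 0.069, 0.068)
purple (0.4009, 0.1495, 7.1, 0.064, 0.042)
nest ((0.5493611693382263, -0.16599193215370178), (0.06317732483148575, 0.0852486863732338), 35.22721481323242) [[0.49900001287460327, -0.14900000393390656], [0.5479999780654907, -0.21899999678134918], [0.6000000238418579, -0.18299999833106995], [0.5509999990463257, -0.11299999803304672]]
nest ((0.547913134098053, -0.16427738964557648), (0.06274652481079102, 0.08466745167970657), 35.227264404296875) [[0.49799999594688416, -0.14800000190734863], [0.546999990940094, -0.21699999272823334], [0.5979999899864197, -0.1809999942779541], [0.5490000247955322, -0.1120000034570694]]
tread px [370.93975904 249.48192771] 241.5
[ 0.40211281 -0.24038606  0.15772432] [0.0141275  0.14753191 0.15772432 0.16778136 0.17599513]
((0.4203323721885681, -0.26465994119644165), (0.06418004631996155, 0.12208642810583115), 35.44432830810547)
tray corner [1.    0.354 0.062]
tray corner [ 0.766 -0.037  0.062]
tray corner [0.482 0.131 0.062]
tray corner [0.716 0.523 0.062]
```

```bash
cat >> h.py <<'E'
from scipy.spatial.transform import Rotation as Ro
def plan(x,y,z,jaw,half=None):
    """print turn (tool rotvec, deg) then shift in the turned tool frame to point down at x,y,z with jaws along yaw jaw (deg)"""
    s=arm.get_state(); R0=Ro.from_euler("xyz",s["eef_rot"]).as_matrix(); best=None
    for j in(jaw,jaw+180):
        zc=np.array([np.cos(np.radians(j)),np.sin(np.radians(j)),0]); xc=np.array([0,0,-1.]); R=np.stack([xc,np.cross(zc,xc),zc],1)
        r=Ro.from_matrix(R0.T@R).as_rotvec(degrees=True)
        q7=s["joint_pos"][6]
        az=np.degrees(np.arctan2(y,x)); rel=(j-az+180)%360-180
        o=(r,R,j,rel)
        if half is None:
            if best is None or abs(r[0])<abs(best[0][0]): best=o
        elif (half==0 and j==jaw) or (half==1 and j!=jaw): best=o
    r,R,j,rel=best; d=np.array([x,y,z])-s["ee_pos"]
    print("t",round(s["time"],2),"pos",s["ee_pos"].round(4),"w",round(s["grip_width"],4),"q7",round(s["joint_pos"][6],2),"F",s["contact_force"].round(1))
    print("turn",r.round(2),"rows",round(np.abs(r).max()/7.16,1),"| shift turned",(R.T@d).round(4),"| shift now",(R0.T@d).round(4),"rows",round(np.linalg.norm(d)/.0417,1), "jaw",j,"jaw-az",round(rel))
E
python3 - <<'E'
from h import *
s=arm.get_state();R0=Ro.from_euler("xyz",s["eef_rot"]).as_matrix();print(R0.round(3)); print("jawyaw",np.degrees(np.arctan2(R0[1,2],R0[0,2])),"az",np.degrees(np.arctan2(s["ee_pos"][1],s["ee_pos"][0])))
plan(.5412,.0008,.14,-65.8,0);plan(.5412,.0008,.14,-65.8,1)
# tread refined
c=read_camera("top");W=cloud(c);hsv=cv2.cvtColor(c["image"],cv2.COLOR_BGR2HSV)
m=(W[...,2]>.13)&(W[...,2]<.2)&(hsv[...,2]<90); q=np.zeros_like(m);q[225:280,345:390]=1;P=W[m&q]
px=np.array([.576,-.817]);py=np.array([.817,.576]);d=P[:,:2]-[.5485,-.165]
X=d@px;Y=d@py;print("tread press x",np.percentile(X,[2,50,98]).round(3),"y",np.percentile(Y,[2,50,98]).round(3),"slope",np.degrees(np.arctan(np.polyfit(X,P[:,2],1)[0])),"z at mid",np.polyval(np.polyfit(X,P[:,2],1),(np.percentile(X,2)+np.percentile(X,98))/2))
E
```

```text
[[-0.     0.922  0.387]
 [ 0.001  0.387 -0.922]
 [-1.    -0.    -0.001]]
jawyaw -67.2104098844457 az -67.20836735322482
t 0.25 pos [ 0.2614 -0.6221  0.2392] w 0.0878 q7 -0.08 F [-0.3 -0.8  0.1]
turn [-1.41 -0.05  0.  ] rows 0.2 | shift turned [ 0.0992  0.5106 -0.4534] | shift now [ 0.0996  0.4992 -0.4658] rows 16.5 jaw -65.8 jaw-az -66
t 0.25 pos [ 0.2614 -0.6221  0.2392] w 0.0878 q7 -0.08 F [-0.3 -0.8  0.1]
turn [1.7859e+02 0.0000e+00 7.0000e-02] rows 24.9 | shift turned [ 0.0992 -0.5106  0.4534] | shift now [ 0.0996  0.4992 -0.4658] rows 16.5 jaw 114.2 jaw-az 114
tread press x [-0.047 -0.026 -0.004] y [-0.196 -0.164 -0.133] slope -40.42642337871579 z at mid 0.15906718676329668
```

```bash
P="python3 -m pendant"; python3 -m pendant '[[-1,0,0.0294,-0.0274,0,0,0],[-1,0,0.0294,-0.0274,0,0,0],[-1,0,0.0294,-0.0274,0,0,0],[-1,0,0.0294,-0.0274,0,0,0],[-1,0,0.0294,-0.0274,0,0,0]]' 10
python3 -m pendant '[[-1,0,0.0294,-0.0274,0,0,0],[-1,0,0.0294,-0.0274,0,0,0],[-1,0,0.0294,-0.0274,0,0,0],[-1,0,0.0294,-0.0274,0,0,0],[-1,0,0.0294,-0.0274,0,0,0]]'
python3 -m pendant '[[-1,0,0.0294,-0.0274,0,0,0],[-1,0,0.0294,-0.0274,0,0,0],[-1,0,0.0294,-0.0274,0,0,0],[-1,0,0.0294,-0.0274,0,0,0],[-1,0,0.0294,-0.0274,0,0,0]]'
python3 -m pendant '[[-1,0.03,0.0294,-0.0274,0,0,0],[-1,0.035,0.0294,-0.0274,0,0,0],[-1,0.035,0,0,-1.41,0,0],[-1,0,0,0,0,0,0],[-1,0,0,0,0,0,0]]'
python3 -c "
from h import *
plan(.5412,.0008,.14,-65.8,0)"
```

```text
time: 0.72
ee_pos: [0.3444, -0.4373, 0.2397]
eef_rot: [0.353, 1.571, -0.82]
contact_force: [0.5, 0.0, 0.3]
grip_width: 0.0878
time: 1.13
ee_pos: [0.4268, -0.254, 0.24]
eef_rot: [0.455, 1.57, -0.718]
contact_force: [0.3, 0.1, 0.4]
grip_width: 0.0876
time: 1.55
ee_pos: [0.5093, -0.0708, 0.24]
eef_rot: [0.782, 1.57, -0.391]
contact_force: [0.9, -0.0, -0.5]
grip_width: 0.088
time: 1.97
ee_pos: [0.5341, -0.0137, 0.1512]
eef_rot: [-1.92, 1.566, -3.069]
contact_force: [-0.7, 0.3, 1.1]
grip_width: 0.0877
t 1.97 pos [ 0.5341 -0.0137  0.1512] w 0.0877 q7 -1.38 F [-0.7  0.3  1.1]
turn [-0.01 -0.08  0.23] rows 0.0 | shift turned [ 0.0112  0.0125 -0.0103] | shift now [ 0.0112  0.0125 -0.0103] rows 0.5 jaw -65.8 jaw-az -66
```

```bash
python3 -m pendant '[[-1,0.011,0.0125,-0.0103,0,0,0],[-1,0,0,0,0,0,0]]' 8
python3 -c "
from h import *
c=read_camera('top'); print(rect(c,280,211,.026))
plan(.5412,.0008,.021,-65.8,0)"
```

```text
time: 2.13
ee_pos: [0.5438, 0.0019, 0.1425]
eef_rot: [1.535, 1.569, 0.386]
contact_force: [0.8, 0.5, 0.5]
grip_width: 0.0877
(0.5206, 0.013, -71.4, 0.023, 0.015)
t 2.18 pos [0.5434 0.0009 0.1429] w 0.088 q7 -1.42 F [-0.8  0.2 -0.4]
turn [-0.03  0.03 -0.09] rows 0.0 | shift turned [ 0.1219 -0.0021 -0.0008] | shift now [ 0.1219 -0.0023 -0.0009] rows 2.9 jaw -65.8 jaw-az -66
```

```bash
python3 -m pendant '[[-1,0.035,-0.002,-0.001,0,0,0],[-1,0.035,0,0,0,0,0],[-1,0.032,0,0,0,0,0],[-1,0.02,0,0,0,0,0],[-1,0,0,0,0,0,0]]' 8
python3 -m pendant '[[1,0,0,0,0,0,0],[1,0,0,0,0,0,0],[1,0,0,0,0,0,0],[1,0,0,0,0,0,0],[1,0,0,0,0,0,0]]'
python3 -m pendant '[[1,0,0,0,0,0,0],[1,0,0,0,0,0,0],[1,0,0,0,0,0,0]]'
python3 -c "
from h import *
plan(.5412,.0008,.021,-65.8,0)"
```

```text
time: 2.6
ee_pos: [0.5409, -0.0006, 0.0189]
eef_rot: [-0.273, 1.57, -1.423]
contact_force: [0.5, -0.7, -0.7]
grip_width: 0.0879
time: 3.02
ee_pos: [0.541, 0.0006, 0.0205]
eef_rot: [0.826, 1.569, -0.323]
contact_force: [-1.9, -1.5, 6.2]
grip_width: 0.064
time: 3.27
ee_pos: [0.541, 0.0006, 0.0205]
eef_rot: [0.734, 1.569, -0.415]
contact_force: [-1.2, -2.2, 8.2]
grip_width: 0.0643
t 3.27 pos [0.541  0.0006 0.0205] w 0.0643 q7 -1.5 F [-1.2 -2.2  8.2]
turn [-0.03  0.07 -0.06] rows 0.0 | shift turned [-0.0005  0.0002 -0.0001] | shift now [-0.0005  0.0002 -0.0001] rows 0.0 jaw -65.8 jaw-az -66
```

```bash
python3 -m pendant '[[-1,0,0,0,0,0,0],[-1,0,0,0,0,0,0],[-1,0,0,0,0,0,0],[-1,-0.03,0,0,0,0,0],[-1,-0.032,0,0,0,0,0]]' 8
python3 -m pendant '[[-1,0,0,0,-7.1,0,0],[-1,0,0,0,-7.1,0,0],[-1,0,0,0,-7.1,0,0],[-1,0,0,0,-7.1,0,0],[-1,0,0,0,-7.1,0,0]]'
python3 -m pendant '[[-1,0,0,0,-7.1,0,0],[-1,0,0,0,-7.1,0,0],[-0.4,0,0,0,-7.1,0,0],[-0.4,0,0,0,-7.1,0,0],[-0.4,0,0,0,-7.1,0,0]]'
python3 -m pendant '[[-0.4,0,0,0,-7.1,0,0],[-0.4,0,0,0,-7.1,0,0],[-0.4,0,0,0,-4.8,0,0],[-0.4,0,0,0,0,0,0],[-0.4,0,0,0,0,0,0]]'
python3 -c "
from h import *
plan(.541,.0006,.024,24.2)"
```

```text
time: 3.68
ee_pos: [0.5384, 0.0012, 0.0802]
eef_rot: [-2.001, 1.565, 3.134]
contact_force: [-0.0, -0.6, 0.2]
grip_width: 0.0881
time: 4.1
ee_pos: [0.5402, 0.0012, 0.0814]
eef_rot: [-2.238, 1.571, -2.761]
contact_force: [-0.5, -0.7, 1.1]
grip_width: 0.088
time: 4.52
ee_pos: [0.5402, 0.0011, 0.0812]
eef_rot: [3.028, 1.57, 3.125]
contact_force: [-0.5, -1.1, -0.8]
grip_width: 0.0715
time: 4.93
ee_pos: [0.5402, 0.0011, 0.0812]
eef_rot: [2.019, 1.57, 2.438]
contact_force: [0.1, -1.6, -0.6]
grip_width: 0.0617
t 4.93 pos [0.5402 0.0011 0.0812] w 0.0617 q7 -0.13 F [ 0.1 -1.6 -0.6]
turn [-0.17 -0.01 -0.03] rows 0.0 | shift turned [ 0.0572 -0.0008  0.0005] | shift now [ 0.0572 -0.0008  0.0005] rows 1.4 jaw 24.2 jaw-az 24
```

```bash
python3 -m pendant '[[-0.4,0.03,-0.0008,0.0005,0,0,0],[-0.4,0.027,0,0,0,0,0],[-0.4,0,0,0,0,0,0],[1,0,0,0,0,0,0],[1,0,0,0,0,0,0]]' 25
python3 -m pendant '[[1,0,0,0,0,0,0],[1,0,0,0,0,0,0],[1,0,0,0,0,0,0]]'
python3 -c "
from h import *
plan(.541,.0006,.024,24.2)"
python3 -m pendant '[[1,-0.03,0,0,0,0,0],[1,-0.04,0,0,0,0,0],[1,-0.04,0,0,-5,0,0],[1,0,0,0,-5.8,0,0],[1,0,0,0,0,0,0]]'
python3 -c "
from h import *
plan(.5485,-.165,.14,35.2)"
```

```text
time: 5.35
ee_pos: [0.5417, 0.0011, 0.0253]
eef_rot: [-0.207, 1.57, 0.215]
contact_force: [0.2, 0.3, 0.4]
grip_width: 0.0516
time: 5.6
ee_pos: [0.5422, 0.0008, 0.0258]
eef_rot: [-0.436, 1.568, -0.014]
contact_force: [-0.4, 0.0, 6.6]
grip_width: 0.0419
t 5.6 pos [0.5422 0.0008 0.0258] w 0.0419 q7 -0.2 F [-0.4  0.   6.6]
turn [-0.03  0.13  0.06] rows 0.0 | shift turned [ 0.0018  0.0003 -0.0012] | shift now [ 0.0018  0.0003 -0.0012] rows 0.1 jaw 24.2 jaw-az 24
time: 6.02
ee_pos: [0.5428, 0.0005, 0.1371]
eef_rot: [-0.72, 1.566, -0.107]
contact_force: [0.3, 0.9, -1.9]
grip_width: 0.0419
t 6.02 pos [5.428e-01 5.000e-04 1.371e-01] w 0.0419 q7 0.1 F [ 0.3  0.9 -1.9]
turn [-0.05  0.22  0.2 ] rows 0.0 | shift turned [-0.0029 -0.1385 -0.0907] | shift now [-0.0028 -0.1386 -0.0906] rows 4.0 jaw 35.2 jaw-az 52
```

```bash
python3 - <<'E'
from h import *
res={}
for n,(x0,x1,y0,y1) in{"top":(305,360,185,235),"side":(235,300,165,205)}.items():
    c=read_camera(n); im=cv2.imread(f"pics/{n}0.png"); hsv=cv2.cvtColor(im,cv2.COLOR_BGR2HSV)
    if n=="side":
        u,v=proj(c,(.5485,-.165,.025)); print("side px",u,v); x0,x1,y0,y1=int(u-28),int(u+28),int(v-20),int(v+20)
    # white area + black lines, bounded by green
    g=cv2.inRange(hsv,(50,60,30),(95,255,255)); m=255-g; 
    q=np.zeros_like(m); q[y0:y1,x0:x1]=1
    w=((hsv[...,1]<70)&(hsv[...,2]>150)).astype(np.uint8)*q
    w=cv2.morphologyEx(w,cv2.MORPH_CLOSE,np.ones((5,5)))
    cs=max(cv2.findContours(w,0,1)[0],key=cv2.contourArea).reshape(-1,2)
    for z in(.02,.025,.03):
        P=np.array([ray(c,a,b,z)[:2] for a,b in cs]); px=np.array([np.cos(np.radians(-54.8)),np.sin(np.radians(-54.8))]); py=np.array([-px[1],px[0]])
        X=P@px;Y=P@py; mx,my=(X.max()+X.min())/2,(Y.max()+Y.min())/2
        r=cv2.minAreaRect(P.astype(np.float32)); print(n,z,"ctr",(mx*px+my*py).round(4),"size",np.ptp(X).round(3),np.ptp(Y).round(3),"mar",np.round(r[0],4),np.round(r[1],3),round(r[2],1))
    cv2.imwrite(f"pics/n_{n}.png",cv2.resize(im[y0:y1,x0:x1],None,fx=9,fy=9,interpolation=cv2.INTER_CUBIC))
a=cv2.imread("pics/n_top.png");b=cv2.imread("pics/n_side.png");h=max(a.shape[0],b.shape[0])
pad=lambda k:cv2.copyMakeBorder(k,0,h-k.shape[0],0,0,0)
o=np.hstack([pad(a),pad(b)]); cv2.imwrite("pics/nest.png",cv2.resize(o,None,fx=min(1,790/o.shape[1]),fy=min(1,790/o.shape[1]))) ; print(a.shape,b.shape,o.shape)
E
```

```text
top 0.02 ctr [ 0.5467 -0.1635] size 0.095 0.087 mar [ 0.5473 -0.1634] [0.087 0.095] 35.9
top 0.025 ctr [ 0.546  -0.1627] size 0.095 0.087 mar [ 0.5466 -0.1626] [0.087 0.094] 35.9
top 0.03 ctr [ 0.5452 -0.1618] size 0.094 0.086 mar [ 0.5459 -0.1617] [0.086 0.094] 35.9
side px 263.7682657211185 185.69934238379918
side 0.02 ctr [ 0.5329 -0.247 ] size 0.206 0.215 mar [ 0.5575 -0.2375] [0.241 0.152] 88.5
side 0.025 ctr [ 0.5328 -0.2389] size 0.205 0.214 mar [ 0.5572 -0.2294] [0.24  0.151] 88.5
side 0.03 ctr [ 0.5326 -0.2308] size 0.204 0.213 mar [ 0.557  -0.2213] [0.239 0.15 ] 88.5
(450, 495, 3) (360, 504, 3) (450, 999, 3)
```

View pics/nest.png

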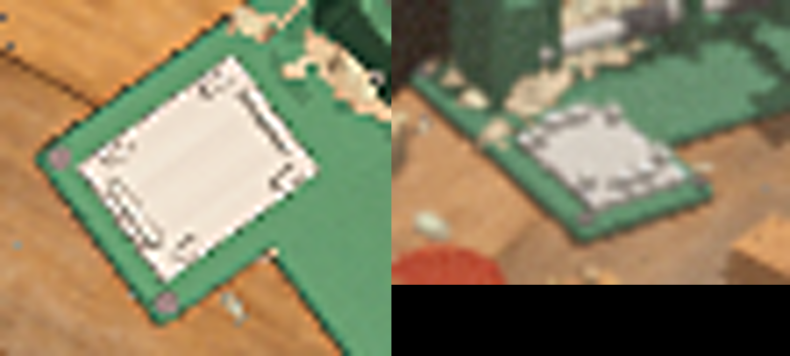

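```bash
python3 - <<'E'
from h import *
c=read_camera("top"); k=7.117
f=lambda x,y,z: ray(c,305+x/k-.5,185+y/k-.5,z)[:2]
C=[f(x,y,.02) for x,y in[(233,55),(318,170),(165,282),(80,165)]]
print(np.mean(C,0),[np.linalg.norm(C[i]-C[i-1]).round(3) for i in range(4)], np.degrees(np.arctan2(*((C[0]+C[1]-C[2]-C[3])[::-1]))))
for z in(.025,.03): print(z,f(196.5,168.5,z))
plan(.549,-.1655,.14,35.2)
E
```

```text
[ 0.54942608 -0.16581567] [np.float64(0.085), np.float64(0.063), np.float64(0.085), np.float64(0.064)] -54.270404961931746
0.025 [ 0.54832719 -0.16379516]
0.03 [ 0.54760424 -0.16294246]
t 6.17 pos [5.402e-01 1.000e-04 1.334e-01] w 0.042 q7 0.09 F [-0.3 -0.4 -1.1]
turn [-0.39 -0.1  -0.05] rows 0.1 | shift turned [-0.0066 -0.1404 -0.0883] | shift now [-0.0065 -0.141  -0.0873] rows 4.0 jaw 35.2 jaw-az 52
```

```bash
python3 -m pendant '[[1,0,-0.028,-0.0175,-0.4,0,0],[1,0,-0.028,-0.0175,0,0,0],[1,0,-0.028,-0.0175,0,0,0],[1,0,-0.028,-0.0175,0,0,0],[1,0,-0.028,-0.0175,0,0,0]]'
python3 -m pendant '[[1,0.03,0,0,0,0,0],[1,0.02,0,0,0,0,0],[1,0,0,0,0,0,0],[1,0,0,0,0,0,0]]'
python3 -c "
from h import *
plan(.549,-.1653,.062,35.3)"
```

```text
time: 6.58
ee_pos: [0.5495, -0.1655, 0.1327]
eef_rot: [2.271, 1.568, 2.887]
contact_force: [0.6, -0.1, -1.5]
grip_width: 0.0415
time: 6.92
ee_pos: [0.5492, -0.1635, 0.0826]
eef_rot: [2.167, 1.566, 2.784]
contact_force: [0.2, 0.3, 0.2]
grip_width: 0.0418
t 6.92 pos [ 0.5492 -0.1635  0.0826] w 0.0418 q7 0.36 F [0.2 0.3 0.2]
turn [ 0.07 -0.15 -0.22] rows 0.0 | shift turned [ 0.0206 -0.0014 -0.0012] | shift now [ 0.0206 -0.0015 -0.0012] rows 0.5 jaw 35.3 jaw-az 52
```

```bash
python3 -m pendant '[[1,0.018,-0.0015,-0.0012,0,-0.1,-0.2],[1,0,0,0,0,0,0],[1,0,0,0,0,0,0]]'
python3 -c "
from h import *
plan(.549,-.1653,.062,35.3)"
python3 -m pendant '[[1,0.004,0,0,0,0,0],[1,0,0,0,0,0,0]]'
python3 -m pendant '[[1,0.004,0,0,0,0,0],[1,0,0,0,0,0,0]]'
python3 -m pendant '[[1,0.004,0,0,0,0,0],[1,0,0,0,0,0,0]]'
python3 -c "
from h import *
plan(.549,-.1653,.046,35.3)"
```

```text
time: 7.17
ee_pos: [0.5505, -0.1655, 0.0668]
eef_rot: [-1.159, 1.568, -0.541]
contact_force: [-0.2, -0.1, -1.3]
grip_width: 0.0416
t 7.17 pos [ 0.5505 -0.1655  0.0668] w 0.0416 q7 0.34 F [-0.2 -0.1 -1.3]
turn [0.12 0.07 0.16] rows 0.0 | shift turned [ 0.0048  0.001  -0.0011] | shift now [ 0.0048  0.001  -0.0011] rows 0.1 jaw 35.3 jaw-az 52
time: 7.33
ee_pos: [0.551, -0.1659, 0.0629]
eef_rot: [-1.076, 1.566, -0.458]
contact_force: [-1.0, -0.1, -1.5]
grip_width: 0.0419
time: 7.5
ee_pos: [0.5506, -0.1661, 0.0583]
eef_rot: [-1.142, 1.567, -0.524]
contact_force: [-0.3, 0.0, -0.7]
grip_width: 0.042
time: 7.67
ee_pos: [0.5503, -0.1662, 0.0539]
eef_rot: [-1.198, 1.567, -0.58]
contact_force: [-0.6, -0.1, -0.6]
grip_width: 0.0416
t 7.67 pos [ 0.5503 -0.1662  0.0539] w 0.0416 q7 0.33 F [-0.6 -0.1 -0.6]
turn [0.1  0.07 0.18] rows 0.0 | shift turned [ 0.0079  0.0015 -0.0006] | shift now [ 0.0079  0.0015 -0.0006] rows 0.2 jaw 35.3 jaw-az 52
```

```bash
python3 -m pendant '[[1,0.003,0.001,0,0,0,0],[1,0,0,0,0,0,0],[1,0,0,0,0,0,0]]'
python3 -m pendant '[[1,0.003,0,0,0,0,0],[1,0,0,0,0,0,0],[1,0,0,0,0,0,0]]'
python3 -m pendant '[[1,0.002,0,0,0,0,0],[1,0,0,0,0,0,0]]'
python3 -c "
from h import *
plan(.549,-.1653,.046,35.3)"
```

```text
time: 7.92
ee_pos: [0.55, -0.1652, 0.0512]
eef_rot: [-1.109, 1.567, -0.491]
contact_force: [-0.1, -0.7, -0.2]
grip_width: 0.0421
time: 8.17
ee_pos: [0.55, -0.1653, 0.0482]
eef_rot: [-1.103, 1.567, -0.486]
contact_force: [0.0, 0.5, -0.6]
grip_width: 0.042
time: 8.33
ee_pos: [0.55, -0.1654, 0.0461]
eef_rot: [-1.121, 1.567, -0.504]
contact_force: [0.2, 0.3, -0.9]
grip_width: 0.0416
t 8.33 pos [ 0.55   -0.1654  0.0461] w 0.0416 q7 0.32 F [ 0.2  0.3 -0.9]
turn [0.1  0.09 0.19] rows 0.0 | shift turned [ 0.0001  0.0006 -0.0008] | shift now [ 0.0001  0.0006 -0.0008] rows 0.0 jaw 35.3 jaw-az 52
```

```bash
python3 -m pendant '[[1,0.0015,0,0,0,0,0],[1,0,0,0,0,0,0],[1,0,0,0,0,0,0]]'
python3 -c "
from h import *
plan(.549,-.1653,.046,35.3)"
python3 -m pendant '[[-0.4,0,0,0,0,0,0],[-0.4,0,0,0,0,0,0],[-0.4,0,0,0,0,0,0],[-0.4,-0.01,0,0,0,0,0],[-0.4,-0.04,0,0,0,0,0]]'
python3 -m pendant '[[-0.4,-0.04,0,0,0,0,0],[-1,-0.04,0,0,0,0,0],[-1,0,0,0,0,0,0]]'
python3 -c "
from h import *
plan(.4314,-.0684,.17,-37.4)"
```

```text
time: 8.58
ee_pos: [0.5501, -0.1654, 0.0458]
eef_rot: [-1.308, 1.567, -0.69]
contact_force: [-2.8, 1.2, 9.9]
grip_width: 0.042
t 8.58 pos [ 0.5501 -0.1654  0.0458] w 0.042 q7 0.31 F [-2.8  1.2  9.9]
turn [0.09 0.06 0.23] rows 0.0 | shift turned [-0.0002  0.0007 -0.0009] | shift now [-0.0002  0.0007 -0.0009] rows 0.0 jaw 35.3 jaw-az 52
time: 9.0
ee_pos: [0.5462, -0.1648, 0.0909]
eef_rot: [2.355, 1.565, 2.973]
contact_force: [0.6, -0.8, 0.7]
grip_width: 0.0611
time: 9.25
ee_pos: [0.5542, -0.1648, 0.1831]
eef_rot: [-0.916, 1.555, -0.298]
contact_force: [1.6, -0.2, 0.4]
grip_width: 0.0713
t 9.25 pos [ 0.5542 -0.1648  0.1831] w 0.0713 q7 0.45 F [ 1.6 -0.2  0.4]
turn [72.82  0.93  0.27] rows 10.2 | shift turned [ 0.0131  0.002  -0.1561] | shift now [ 0.0108  0.1499 -0.0443] rows 3.8 jaw -37.4 jaw-az -28
```

```bash
python3 -m pendant '[[-1,0.002,0.0375,-0.011,0,0,0],[-1,0,0.0375,-0.011,0,0,0],[-1,0,0.0375,-0.011,0,0,0],[-1,0,0.0375,-0.011,0,0,0],[-1,0,0,0,7.1,0,0]]' 8
python3 -m pendant '[[-1,0,0,0,7.1,0,0],[-1,0,0,0,7.1,0,0],[-1,0,0,0,7.1,0,0],[-1,0,0,0,7.1,0,0],[-1,0,0,0,7.1,0,0]]'
python3 -m pendant '[[-1,0,0,0,7.1,0,0],[-1,0,0,0,7.1,0,0],[-1,0,0,0,7.1,0,0],[-1,0,0,0,7.1,0,0],[-1,0,0,0,2,0,0]]'
python3 -c "
from h import *
c=read_camera('top'); print('lower_b',rect(c,*[int(round(k)) for k in proj(c,(.5501,-.1654,.046))],.046,win=26))
cv2.imwrite('pics/v1.png',cv2.resize(c['image'][150:300,230:430],None,fx=4,fy=4))
plan(.4314,-.0684,.11,-37.4)"
```

```text
time: 9.67
ee_pos: [0.4206, -0.0645, 0.1716]
eef_rot: [-2.539, 1.567, -2.038]
contact_force: [-0.2, -0.4, 0.2]
grip_width: 0.0879
time: 10.08
ee_pos: [0.427, -0.0682, 0.1727]
eef_rot: [-0.342, 1.566, -0.473]
contact_force: [-0.3, -0.8, 0.0]
grip_width: 0.0879
time: 10.5
ee_pos: [0.4271, -0.0681, 0.1727]
eef_rot: [0.199, 1.566, -0.463]
contact_force: [-0.1, 0.8, -0.3]
grip_width: 0.0877
lower_b (0.5491, -0.1665, -54.6, 0.072, 0.061)
t 10.55 pos [ 0.4271 -0.0681  0.1727] w 0.0877 q7 -0.83 F [-0.6  0.  -0.5]
turn [-0.44  0.26 -0.05] rows 0.1 | shift turned [0.0627 0.0024 0.0036] | shift now [0.0627 0.0024 0.0033] rows 1.5 jaw -37.4 jaw-az -28
```

View pics/v1.png

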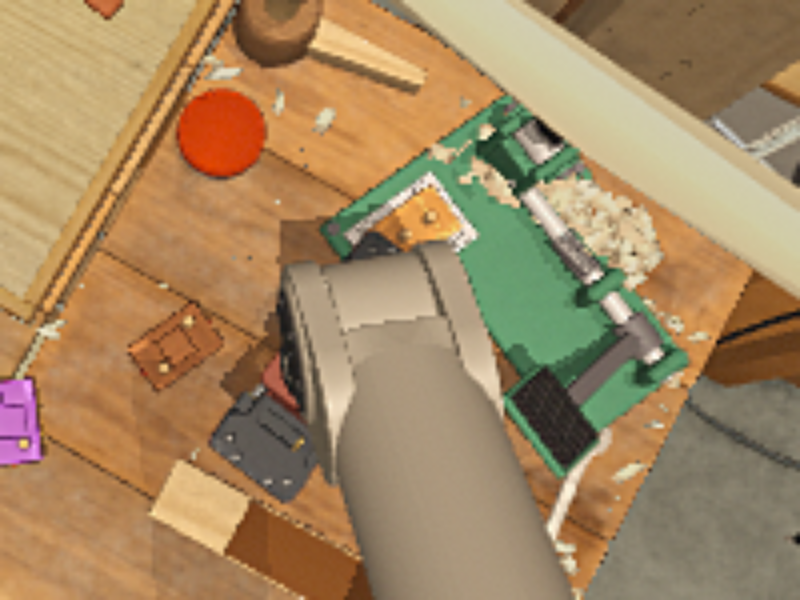

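```bash
python3 -m pendant '[[-1,0.035,0.0024,0.0035,-0.4,0.2,0],[-1,0.035,0,0,0,0,0],[-1,0.035,0,0,0,0,0],[-1,0.035,0,0,0,0,0],[-1,0,0,0,0,0,0]]' 8
python3 -c "
from h import *
plan(.4314,-.0684,.024,-37.4)"
```

```text
time: 10.97
ee_pos: [0.4276, -0.0679, 0.0278]
eef_rot: [-2.766, 1.562, 2.87]
contact_force: [-0.4, 0.6, -0.3]
grip_width: 0.0875
t 10.97 pos [ 0.4276 -0.0679  0.0278] w 0.0875 q7 -1.08 F [-0.4  0.6 -0.3]
turn [ 0.32 -0.46  0.18] rows 0.1 | shift turned [0.0038 0.0019 0.0033] | shift now [0.0038 0.0019 0.0033] rows 0.1 jaw -37.4 jaw-az -28
```

```bash
python3 -m pendant '[[-1,0.003,0.0019,0.0033,0.3,-0.4,0.2],[-1,0,0,0,0,0,0],[1,0,0,0,0,0,0],[1,0,0,0,0,0,0],[1,0,0,0,0,0,0]]' 8
python3 -m pendant '[[1,0,0,0,0,0,0],[1,0,0,0,0,0,0],[1,0,0,0,0,0,0],[1,0,0,0,0,0,0],[1,0,0,0,0,0,0]]'
python3 -c "
from h import *
plan(.4314,-.0684,.024,-37.4)"
python3 -m pendant '[[-1,0,0,0,0,0,0],[-1,0,0,0,0,0,0],[-1,0,0,0,0,0,0],[-1,-0.025,0,0,0,0,0],[-1,-0.025,0,0,-7.1,0,0]]' 8
python3 -m pendant '[[-1,0,0,0,-7.1,0,0],[-1,0,0,0,-7.1,0,0],[-1,0,0,0,-7.1,0,0],[-1,0,0,0,-7.1,0,0],[-1,0,0,0,-7.1,0,0]]'
python3 -m pendant '[[-1,0,0,0,-7.1,0,0],[-1,0,0,0,-7.1,0,0],[-0.4,0,0,0,-7.1,0,0],[-0.4,0,0,0,-7.1,0,0],[-0.4,0,0,0,-7.1,0,0]]'
python3 -m pendant '[[-0.4,0,0,0,-7.1,0,0],[-0.4,0,0,0,-4.8,0,0],[-0.4,0,0,0,0,0,0],[-0.4,0,0,0,0,0,0],[-0.4,0,0,0,0,0,0]]'
python3 -c "
from h import *
plan(.4314,-.0684,.025,52.6)"
```

```text
time: 11.38
ee_pos: [0.4362, -0.0694, 0.0308]
eef_rot: [0.486, 1.559, -0.169]
contact_force: [1.0, 0.0, -0.2]
grip_width: 0.0711
time: 11.8
ee_pos: [0.4357, -0.0693, 0.0303]
eef_rot: [0.444, 1.561, -0.211]
contact_force: [-2.1, -0.2, 10.7]
grip_width: 0.0639
t 11.8 pos [ 0.4357 -0.0693  0.0303] w 0.0639 q7 -1.09 F [-2.1 -0.2 10.7]
turn [-0.11  0.51 -0.24] rows 0.1 | shift turned [ 0.0063 -0.0019 -0.0039] | shift now [ 0.0062 -0.0019 -0.004 ] rows 0.2 jaw -37.4 jaw-az -28
time: 12.22
ee_pos: [0.4335, -0.0686, 0.079]
eef_rot: [0.451, 1.566, -0.079]
contact_force: [0.8, 0.1, -0.1]
grip_width: 0.0877
time: 12.63
ee_pos: [0.4346, -0.0691, 0.0793]
eef_rot: [-0.248, 1.562, -0.153]
contact_force: [-0.6, -0.2, -0.5]
grip_width: 0.0879
time: 13.05
ee_pos: [0.4346, -0.0691, 0.0792]
eef_rot: [-0.856, 1.563, -0.141]
contact_force: [0.1, -0.5, -1.2]
grip_width: 0.0711
time: 13.47
ee_pos: [0.4347, -0.069, 0.0792]
eef_rot: [-1.047, 1.562, -0.134]
contact_force: [-0.5, -0.1, -0.7]
grip_width: 0.0615
t 13.47 pos [ 0.4347 -0.069   0.0792] w 0.0615 q7 0.34 F [-0.5 -0.1 -0.7]
turn [-0.25  0.24  0.41] rows 0.1 | shift turned [ 0.0542  0.003  -0.0015] | shift now [ 0.0542  0.0034 -0.0017] rows 1.3 jaw 52.6 jaw-az 62
```

```bash
python3 -m pendant '[[-0.4,0.03,-0.001,0,-0.2,0.2,0.4],[-0.4,0.024,0,0,0,0,0],[-0.4,0,0,0,0,0,0],[-0.4,0,0,0,0,0,0]]' 25
python3 -c "
from h import *
plan(.4357,-.0693,.025,52.6)"
```

```text
time: 13.8
ee_pos: [0.435, -0.0692, 0.0249]
eef_rot: [1.851, 1.569, 2.771]
contact_force: [-0.0, 0.1, -0.3]
grip_width: 0.0612
t 13.8 pos [ 0.435  -0.0692  0.0249] w 0.0612 q7 0.23 F [-0.   0.1 -0.3]
turn [ 0.09 -0.03 -0.1 ] rows 0.0 | shift turned [-0.0001 -0.0006  0.0004] | shift now [-0.0001 -0.0006  0.0004] rows 0.0 jaw 52.6 jaw-az 62
```

```bash
python3 -m pendant '[[-0.4,0,-0.0006,0,0,0,0],[1,0,0,0,0,0,0],[1,0,0,0,0,0,0],[1,0,0,0,0,0,0],[1,0,0,0,0,0,0]]' 25
python3 -m pendant '[[1,0,0,0,0,0,0],[1,0,0,0,0,0,0],[1,0,0,0,0,0,0]]'
python3 -c "
from h import *
plan(.4357,-.0693,.025,52.6)"
python3 -m pendant '[[1,-0.03,0,0,0,0,0],[1,-0.04,0,0,0,0,0],[1,-0.04,0,0,7,0,0],[1,-0.02,0,0,7,0,0],[1,0,0,0,3.4,0,0]]'
python3 -m pendant '[[1,0,0,0,0,0,0],[1,0,0,0,0,0,0]]'
python3 -c "
from h import *
plan(.5501,-.1654,.15,35.2)"
```

```text
time: 14.22
ee_pos: [0.4366, -0.0704, 0.026]
eef_rot: [-1.263, 1.569, -0.344]
contact_force: [-1.3, -0.3, 7.2]
grip_width: 0.0417
time: 14.47
ee_pos: [0.4366, -0.0704, 0.026]
eef_rot: [-1.414, 1.569, -0.494]
contact_force: [-2.6, -1.4, 7.1]
grip_width: 0.0414
t 14.47 pos [ 0.4366 -0.0704  0.026 ] w 0.0414 q7 0.23 F [-2.6 -1.4  7.1]
turn [0.08 0.01 0.09] rows 0.0 | shift turned [0.001  0.0013 0.0003] | shift now [0.001  0.0013 0.0003] rows 0.0 jaw 52.6 jaw-az 62
time: 14.88
ee_pos: [0.4389, -0.0699, 0.1596]
eef_rot: [-0.822, 1.563, -0.212]
contact_force: [0.1, -0.1, -0.7]
grip_width: 0.0418
time: 15.05
ee_pos: [0.4357, -0.0704, 0.1552]
eef_rot: [-1.529, 1.57, -0.911]
contact_force: [0.3, -1.2, -0.8]
grip_width: 0.0418
t 15.05 pos [ 0.4357 -0.0704  0.1552] w 0.0418 q7 0.25 F [ 0.3 -1.2 -0.8]
turn [0.21 0.   0.05] rows 0.0 | shift turned [ 0.0052 -0.1436  0.0387] | shift now [ 0.0054 -0.1437  0.0382] rows 3.6 jaw 35.2 jaw-az 52
```

```bash
python3 -m pendant '[[1,0,-0.036,0.0097,0.2,0,0],[1,0,-0.036,0.0097,0,0,0],[1,0,-0.036,0.0097,0,0,0],[1,0,-0.036,0.0097,0,0,0],[1,0,0,0,0,0,0]]'
python3 -m pendant '[[1,0.03,0,0,0,0,0],[1,0.025,0,0,0,0,0],[1,0,0,0,0,0,0],[1,0,0,0,0,0,0]]'
python3 -c "
from h import *
plan(.5501,-.1654,.094,35.2)"
```

```text
time: 15.47
ee_pos: [0.5544, -0.1709, 0.1535]
eef_rot: [-0.226, 1.569, 0.382]
contact_force: [0.8, -0.9, -0.6]
grip_width: 0.0419
time: 15.8
ee_pos: [0.5492, -0.1647, 0.0986]
eef_rot: [2.003, 1.566, 2.618]
contact_force: [0.5, 0.0, -0.4]
grip_width: 0.0419
t 15.8 pos [ 0.5492 -0.1647  0.0986] w 0.0419 q7 0.3 F [ 0.5  0.  -0.4]
turn [ 0.02 -0.1  -0.23] rows 0.0 | shift turned [ 0.0046 -0.0011  0.0004] | shift now [ 0.0045 -0.0011  0.0004] rows 0.1 jaw 35.2 jaw-az 52
```

```bash
python3 -m pendant '[[1,0.005,-0.0014,0.0004,0,-0.1,-0.2],[1,0,0,0,0,0,0],[1,0,0,0,0,0,0]]'
python3 -c "
from h import *
plan(.5501,-.1654,.094,35.2)"
```

```text
time: 16.05
ee_pos: [0.5525, -0.1664, 0.0963]
eef_rot: [-0.972, 1.565, -0.359]
contact_force: [0.3, 0.5, -0.2]
grip_width: 0.0418
t 16.05 pos [ 0.5525 -0.1664  0.0963] w 0.0418 q7 0.29 F [ 0.3  0.5 -0.2]
turn [-0.08  0.19  0.28] rows 0.0 | shift turned [ 0.0023  0.0022 -0.0014] | shift now [ 0.0023  0.0022 -0.0014] rows 0.1 jaw 35.2 jaw-az 52
```

```bash
python3 -m pendant '[[1,0.001,0.0014,-0.0008,0,0,0],[1,0,0,0,0,0,0],[1,0,0,0,0,0,0]]'
python3 -c "
from h import *
plan(.5501,-.1654,.094,35.2)"
```

```text
time: 16.3
ee_pos: [0.5505, -0.1657, 0.0948]
eef_rot: [-1.017, 1.566, -0.405]
contact_force: [0.4, 0.0, -1.5]
grip_width: 0.0418
t 16.3 pos [ 0.5505 -0.1657  0.0948] w 0.0418 q7 0.29 F [ 0.4  0.  -1.5]
turn [-0.1   0.15  0.24] rows 0.0 | shift turned [ 0.0008  0.0005 -0.0002] | shift now [ 0.0008  0.0005 -0.0002] rows 0.0 jaw 35.2 jaw-az 52
```

```bash
python3 -m pendant '[[1,0.003,0,0,0,0,0],[1,0,0,0,0,0,0]]'
python3 -m pendant '[[1,0.003,0,0,0,0,0],[1,0,0,0,0,0,0]]'
python3 -c "
from h import *
plan(.5501,-.1654,.086,35.2)"
```

```text
time: 16.47
ee_pos: [0.5503, -0.1658, 0.0911]
eef_rot: [-1.027, 1.567, -0.415]
contact_force: [-0.1, -0.3, -0.8]
grip_width: 0.0417
time: 16.63
ee_pos: [0.5502, -0.1657, 0.0878]
eef_rot: [-1.008, 1.567, -0.395]
contact_force: [0.4, 0.1, -1.1]
grip_width: 0.0423
t 16.63 pos [ 0.5502 -0.1657  0.0878] w 0.0423 q7 0.28 F [ 0.4  0.1 -1.1]
turn [-0.1   0.11  0.18] rows 0.0 | shift turned [0.0018 0.0003 0.0001] | shift now [0.0018 0.0003 0.0001] rows 0.0 jaw 35.2 jaw-az 52
```

Past the nominal peg-tip height without force; continue in small steps.

```bash
python3 -m pendant '[[1,0.003,0,0,0,0,0],[1,0,0,0,0,0,0]]'
python3 -m pendant '[[1,0.002,0,0,0,0,0],[1,0,0,0,0,0,0]]'
python3 -m pendant '[[1,0.002,0,0,0,0,0],[1,0,0,0,0,0,0]]'
python3 -c "
from h import *
plan(.5501,-.1654,.079,35.2)"
```

```text
time: 16.8
ee_pos: [0.5503, -0.1657, 0.0848]
eef_rot: [-0.993, 1.567, -0.38]
contact_force: [-0.1, 0.7, -0.2]
grip_width: 0.0418
time: 16.97
ee_pos: [0.5504, -0.1657, 0.083]
eef_rot: [-0.98, 1.567, -0.367]
contact_force: [-0.1, -0.2, 0.2]
grip_width: 0.0416
time: 17.13
ee_pos: [0.5504, -0.1657, 0.0811]
eef_rot: [-0.972, 1.567, -0.359]
contact_force: [0.3, 0.4, -0.1]
grip_width: 0.0416
t 17.13 pos [ 0.5504 -0.1657  0.0811] w 0.0416 q7 0.27 F [ 0.3  0.4 -0.1]
turn [-0.1   0.13  0.2 ] rows 0.0 | shift turned [ 0.0021  0.0004 -0.0001] | shift now [ 0.0021  0.0004 -0.0001] rows 0.1 jaw 35.2 jaw-az 52
```

```bash
python3 -m pendant '[[1,0.0015,0,0,0,0,0],[1,0,0,0,0,0,0]]'
python3 -m pendant '[[0,0,0,0,0,0,0],[-0.3,0,0,0,0,0,0],[-0.4,0,0,0,0,0,0],[-0.4,0,0,0,0,0,0],[-0.4,-0.03,0,0,0,0,0]]'
python3 -m pendant '[[-0.4,-0.04,0,0,0,0,0],[-0.4,-0.04,0,0,0,0,0],[-0.4,-0.04,0,0,0,0,0],[1,0,0,0,0,0,0],[1,0,0,0,0,0,0]]'
python3 - <<'E'
from h import *
px=np.array([.579,-.815]);py=np.array([.815,.579]);n=np.array([.5501,-.1654])
hx=-.0255+.115; print("hinge x",hx)
for z,a,r in[("raised",.796,.150),("down",.091,.150)]:
    p=n+px*(hx-r*np.cos(a))+py*(-.1645); print(z,p.round(4),.04+r*np.sin(a))
p=n+px*(hx-.15*np.cos(.796))+py*(-.1645)
plan(*p,.24,35.2)
c=read_camera("side"); u,v=map(int,proj(c,(.55,-.165,.06))); cv2.imwrite("pics/v2.png",cv2.resize(c["image"][v-40:v+30,u-50:u+60],None,fx=6,fy=6))
E
```

```text
time: 17.3
ee_pos: [0.5505, -0.1657, 0.0796]
eef_rot: [-0.981, 1.567, -0.369]
contact_force: [0.7, -0.3, -0.8]
grip_width: 0.042
time: 17.72
ee_pos: [0.5472, -0.1656, 0.1058]
eef_rot: [2.399, 1.567, 3.012]
contact_force: [-0.1, -0.0, 0.3]
grip_width: 0.0613
time: 18.13
ee_pos: [0.5513, -0.1656, 0.2323]
eef_rot: [-0.997, 1.561, -0.384]
contact_force: [0.1, -1.2, -0.6]
grip_width: 0.0515
hinge x 0.08950000000000001
raised [ 0.4071 -0.2481] 0.14718452989788863
down [ 0.3814 -0.2118] 0.053631168523864015
t 18.13 pos [ 0.5513 -0.1656  0.2323] w 0.0515 q7 0.42 F [ 0.1 -1.2 -0.6]
turn [-0.12  0.29  0.45] rows 0.1 | shift turned [-0.0077  0.0157 -0.1654] | shift now [-0.0087  0.0153 -0.1654] rows 4.0 jaw 35.2 jaw-az 67
```

View pics/v2.png

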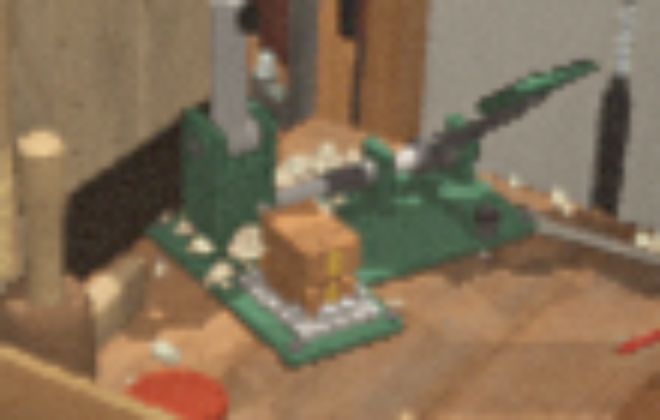

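```bash
python3 -m pendant '[[1,0,0.0038,-0.0413,0,0.2,0.3],[1,0,0.0038,-0.0413,0,0,0],[1,0,0.0038,-0.0413,0,0,0],[1,0,0.0038,-0.0413,0,0,0],[1,0.02,0,0,0,0,0]]'
python3 -m pendant '[[1,0.01,0,0,0,0,0],[1,0,0,0,0,0,0],[1,0,0,0,0,0,0]]'
python3 -c "
from h import *
plan(.4084,-.2498,.182,35.2)"
```

```text
time: 18.6
ee_pos: [0.3981, -0.2558, 0.2092]
eef_rot: [2.972, 1.563, -2.713]
contact_force: [-0.1, -1.3, -0.4]
grip_width: 0.0141
time: 18.85
ee_pos: [0.4064, -0.2464, 0.199]
eef_rot: [1.666, 1.567, 2.282]
contact_force: [0.3, 0.9, -0.6]
grip_width: 0.0006
t 18.85 pos [ 0.4064 -0.2464  0.199 ] w 0.0006 q7 0.7 F [ 0.3  0.9 -0.6]
turn [ 0.06 -0.02 -0.24] rows 0.0 | shift turned [ 0.017  -0.0039 -0.0004] | shift now [ 0.017  -0.004  -0.0004] rows 0.4 jaw 35.2 jaw-az 67
```

```bash
python3 -m pendant '[[1,0.017,-0.004,0,0,0,-0.2],[1,0,0,0,0,0,0],[1,0,0,0,0,0,0]]'
python3 -c "
from h import *
plan(.4084,-.2498,.1716,35.2)"
python3 -m pendant '[[1,0.0104,0,0,0,0,0],[1,0.0062,0.005,0,0,0,0],[1,0.0062,0.005,0,0,0,0],[1,0.0065,0.0045,0,0,0,0],[1,0.0065,0.0045,0,0,0,0]]'
python3 -m pendant '[[1,0.007,0.0039,0,0,0,0],[1,0.007,0.0039,0,0,0,0],[1,0.0072,0.0032,0,0,0,0],[1,0.0072,0.0032,0,0,0,0],[1,0,0,0,0,0,0]]'
python3 -c "
from h import *
plan(.4084,-.2498,.182,35.2)"
```

```text
time: 19.1
ee_pos: [0.4093, -0.2496, 0.1829]
eef_rot: [-2.466, 1.57, -1.85]
contact_force: [0.1, 0.1, 0.4]
grip_width: 0.0006
t 19.1 pos [ 0.4093 -0.2496  0.1829] w 0.0006 q7 0.67 F [0.1 0.1 0.4]
turn [ 0.11 -0.02  0.02] rows 0.0 | shift turned [ 0.0113  0.0003 -0.0009] | shift now [ 0.0113  0.0003 -0.0008] rows 0.3 jaw 35.2 jaw-az 67
time: 19.52
ee_pos: [0.3972, -0.2351, 0.1466]
eef_rot: [-1.918, 1.569, -1.305]
contact_force: [0.9, -0.6, 2.0]
grip_width: 0.0003
time: 19.93
ee_pos: [0.3876, -0.2234, 0.117]
eef_rot: [2.867, 1.568, -2.802]
contact_force: [0.2, 0.2, 0.4]
grip_width: 0.0007
t 19.93 pos [ 0.3876 -0.2234  0.117 ] w 0.0007 q7 0.54 F [0.2 0.2 0.4]
turn [-0.06 -0.15 -0.04] rows 0.0 | shift turned [-0.065  -0.0336  0.0018] | shift now [-0.065  -0.0335  0.0017] rows 1.8 jaw 35.2 jaw-az 67
```

```bash
python3 -c "
from h import *
c=read_camera('side'); u,v=map(int,proj(c,(.45,-.19,.1))); print(u,v); cv2.imwrite('pics/v3.png',cv2.resize(c['image'][v-60:v+55,u-75:u+60],None,fx=5,fy=5))"
```

```text
288 168
```

View pics/v3.png

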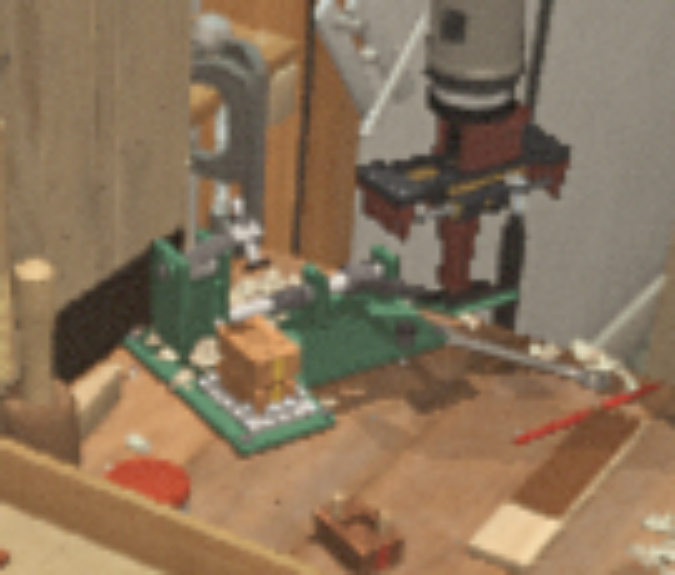

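```bash
python3 -m pendant '[[1,0.0075,0.0025,0,0,0,0],[1,0.0075,0.0025,0,0,0,0],[1,0.0075,0.0018,0,0,0,0],[1,0.0077,0.0018,0,0,0,0],[1,0.007,0.001,0,0,0,0]]'
python3 -m pendant '[[1,0.005,0.001,0,0,0,0],[1,0.003,0,0,0,0,0],[1,0.002,0,0,0,0,0],[1,0.002,0,0,0,0,0],[1,0,0,0,0,0,0]]'
python3 -c "
from h import *
plan(.4084,-.2498,.182,35.2)"
```

```text
time: 20.4
ee_pos: [0.3837, -0.2163, 0.0806]
eef_rot: [-1.904, 1.569, -1.291]
contact_force: [0.2, 0.3, 1.8]
grip_width: 0.0006
time: 20.82
ee_pos: [0.383, -0.2153, 0.0699]
eef_rot: [-2.571, 1.568, -1.958]
contact_force: [-5.7, 2.9, 22.9]
grip_width: 0.0005
t 20.82 pos [ 0.383  -0.2153  0.0699] w 0.0005 q7 0.43 F [-5.7  2.9 22.9]
turn [-0.08 -0.16  0.1 ] rows 0.0 | shift turned [-0.1121 -0.0428  0.0008] | shift now [-0.112  -0.043   0.0006] rows 2.9 jaw 35.2 jaw-az 67
```

```bash
python3 -m pendant '[[1,0.002,0,0,0,0,0],[1,0.0,0,0,0,0,0],[1,0,0,0,0,0,0]]'
python3 -m pendant '[[1,0.002,0,0,0,0,0],[1,0.0,0,0,0,0,0],[1,0,0,0,0,0,0]]'
python3 -m pendant '[[1,0.002,0,0,0,0,0],[1,0.0,0,0,0,0,0],[1,0,0,0,0,0,0]]'
```

```text
time: 21.07
ee_pos: [0.383, -0.2152, 0.0691]
eef_rot: [-2.562, 1.566, -1.949]
contact_force: [-10.6, 4.4, 40.2]
grip_width: 0.0006
time: 21.32
ee_pos: [0.383, -0.2152, 0.068]
eef_rot: [-2.583, 1.564, -1.97]
contact_force: [-15.2, 7.2, 58.6]
grip_width: 0.0002
time: 21.57
ee_pos: [0.383, -0.2152, 0.0671]
eef_rot: [-2.6, 1.563, -1.987]
contact_force: [-20.5, 8.5, 76.4]
grip_width: 0.0004
```

```bash
python3 -m pendant '[[1,-0.008,0,0,0,0,0],[1,-0.015,-0.003,0,0,0,0],[1,-0.0155,-0.004,0,0,0,0],[1,-0.0155,-0.006,0,0,0,0],[1,-0.0145,-0.0075,0,0,0,0]]'
python3 -m pendant '[[1,-0.014,-0.008,0,0,0,0],[1,-0.014,-0.009,0,0,0,0],[1,-0.02,-0.009,0,0,0,0],[1,-0.03,0,0,0,0,0],[1,-0.04,0,0,0,0,0]]'
python3 - <<'E'
from h import *
for k in range(1):
    c=read_camera("top");W=cloud(c);d=W[...,:2]-[.5501,-.1654];X=d@[.579,-.815];Y=d@[.815,.579]
    m=(abs(X)<.045)&(abs(Y)<.035)&(W[...,2]>.06)&(W[...,2]<.12);P=W[m]; print(m.sum(),np.nanmedian(P,0),np.percentile(P[:,2],[10,50,90]))
    P=P[P[:,2]>.055]; print(cv2.minAreaRect(P[:,:2].astype(np.float32)))
c=read_camera("side"); u,v=map(int,proj(c,(.5,-.17,.1))); cv2.imwrite("pics/v4.png",cv2.resize(c["image"][v-40:v+50,u-60:u+60],None,fx=6,fy=6))
plan(.5501,-.1654,.22,35.2)
E
```

```text
time: 21.98
ee_pos: [0.3943, -0.232, 0.1321]
eef_rot: [-2.66, 1.569, -2.047]
contact_force: [-0.6, -1.0, 0.2]
grip_width: 0.0002
time: 22.4
ee_pos: [0.4081, -0.253, 0.2487]
eef_rot: [2.125, 1.567, 2.737]
contact_force: [0.3, -0.8, 0.2]
grip_width: 0.0005
272 [ 0.54814496 -0.16187749  0.07009919] [0.06653474 0.07009919 0.07397306]
((0.5497453212738037, -0.16364429891109467), (0.041764043271541595, 0.0660301148891449), 35.295677185058594)
t 22.5 pos [ 0.4127 -0.2541  0.2544] w 0.0006 q7 0.77 F [0.3 0.4 0.5]
turn [-0.12  0.09  0.53] rows 0.1 | shift turned [ 0.0344 -0.0067  0.1634] | shift now [ 0.0347 -0.0061  0.1633] rows 4.0 jaw 35.2 jaw-az 52
```

View pics/v4.png

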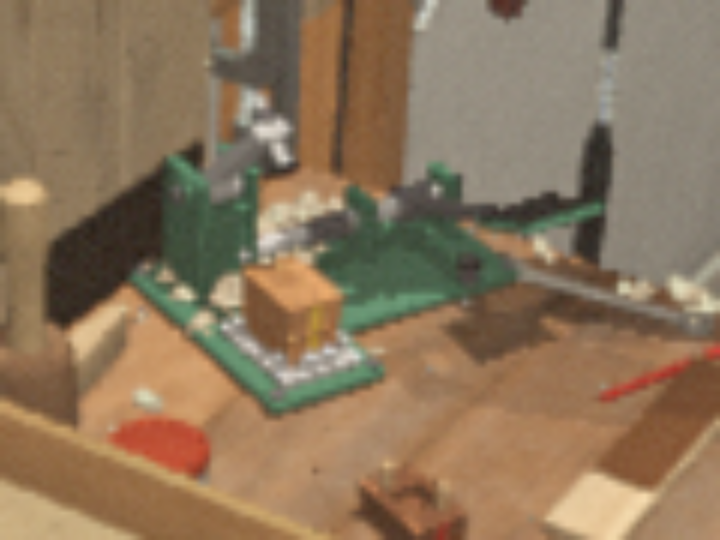

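```bash
python3 -m pendant '[[-0.4,0,-0.0015,0.041,0,0,0.3],[-0.4,0,-0.0015,0.041,0,0,0],[-0.4,0,-0.0015,0.041,0,0,0],[-0.4,0,-0.0015,0.041,0,0,0],[-0.4,0,0,0,0,0,0]]' 30
python3 -m pendant '[[-0.4,0,0,0,0,0,0],[-0.4,0,0,0,0,0,0],[-0.4,0,0,0,0,0,0]]'
cat >> h.py <<'E'
def tread():
    c=read_camera("top");W=cloud(c);d=W[...,:2]-[.5501,-.1654];X=d@[.579,-.815];Y=d@[.815,.579]
    m=(X>-.08)&(X<.01)&(abs(Y+.1645)<.025)&(W[...,2]>.04)&(W[...,2]<.2);P=W[m]
    print("tread z top/med",np.percentile(P[:,2],[98,50]).round(3),"slope",np.degrees(np.arctan(np.polyfit(X[m],P[:,2],1)[0])).round(1)); return c
E
python3 -c "
from h import *
tread(); plan(.5501,-.1654,.1,35.2)"
```

```text
time: 22.92
ee_pos: [0.5525, -0.1561, 0.2492]
eef_rot: [0.862, 1.564, 1.484]
contact_force: [0.4, 0.3, 0.3]
grip_width: 0.0305
time: 23.17
ee_pos: [0.5462, -0.1653, 0.2489]
eef_rot: [2.244, 1.566, 2.855]
contact_force: [-0.5, -0.3, -0.5]
grip_width: 0.0506
tread z top/med [0.152 0.137] slope -33.2
t 23.22 pos [ 0.5461 -0.1656  0.2491] w 0.0546 q7 0.43 F [ 0.1 -0.1 -0.1]
turn [-0.24 -0.16 -0.2 ] rows 0.0 | shift turned [ 0.1491 -0.0021  0.0033] | shift now [ 0.1491 -0.0026  0.0038] rows 3.6 jaw 35.2 jaw-az 52
```

```bash
python3 -m pendant '[[-0.4,0.04,-0.0015,0.003,-0.2,0,0],[-0.4,0.04,0,0,0,0,0],[-0.4,0.04,0,0,0,0,0],[-0.4,0,0,0,0,0,0],[-0.4,0,0,0,0,0,0]]' 30
python3 -m pendant '[[-0.4,0,0,0,0,0,0],[-0.4,0,0,0,0,0,0],[-0.4,0,0,0,0,0,0],[-0.4,0,0,0,0,0,0],[-0.4,0,0,0,0,0,0]]'
python3 -c "
from h import *
tread(); plan(.5501,-.1654,.046,35.2)"
```

```text
time: 23.63
ee_pos: [0.5485, -0.1642, 0.1288]
eef_rot: [2.122, 1.563, 2.737]
contact_force: [-0.1, -1.1, 1.1]
grip_width: 0.0611
time: 24.05
ee_pos: [0.551, -0.1634, 0.131]
eef_rot: [1.632, 1.569, 2.247]
contact_force: [0.2, -0.1, 0.3]
grip_width: 0.0615
tread z top/med [0.179 0.163] slope -40.5
t 24.1 pos [ 0.5508 -0.1633  0.1307] w 0.0614 q7 0.32 F [ 0.5  0.5 -0.7]
turn [ 0.1  -0.02 -0.12] rows 0.0 | shift turned [ 0.0847 -0.0013 -0.0018] | shift now [ 0.0847 -0.0015 -0.0018] rows 2.0 jaw 35.2 jaw-az 52
```

```bash
python3 -m pendant '[[-0.4,0.03,-0.0012,-0.0016,0,0,0],[-0.4,0.03,0,0,0,0,0],[-0.4,0.022,0,0,0,0,0],[-0.4,0.006,0,0,0,0,0],[-0.4,0,0,0,0,0,0]]' 35
python3 -c "
from h import *
plan(.5501,-.1654,.041,35.2)"
python3 -m pendant '[[1,0,0,0,0,0,0],[1,0,0,0,0,0,0],[1,0,0,0,0,0,0],[1,0,0,0,0,0,0],[1,0,0,0,0,0,0]]'
python3 -m pendant '[[1,0,0,0,0,0,0],[1,0,0,0,0,0,0]]'
```

```text
time: 24.52
ee_pos: [0.5486, -0.1646, 0.0405]
eef_rot: [2.015, 1.564, 2.631]
contact_force: [0.7, -1.3, 0.7]
grip_width: 0.0617
t 24.52 pos [ 0.5486 -0.1646  0.0405] w 0.0617 q7 0.23 F [ 0.7 -1.3  0.7]
turn [ 0.12 -0.16 -0.33] rows 0.0 | shift turned [-0.0005 -0.0016  0.0008] | shift now [-0.0005 -0.0016  0.0008] rows 0.0 jaw 35.2 jaw-az 52
time: 24.93
ee_pos: [0.5503, -0.1653, 0.0432]
eef_rot: [1.789, 1.569, 2.405]
contact_force: [-1.7, -1.0, 7.7]
grip_width: 0.0419
time: 25.1
ee_pos: [0.5503, -0.1653, 0.0432]
eef_rot: [1.794, 1.569, 2.41]
contact_force: [-1.5, 0.4, 7.6]
grip_width: 0.0418
```

```bash
python3 -m pendant '[[1,-0.01,0,0,0,0,0],[1,-0.03,0,0,0,0,0],[1,-0.04,0,0,0,0,0],[1,-0.04,0,0,0,0,0],[1,-0.01,0,0,0,0,0]]' 35
python3 -c "
from h import *
plan(.600,.181,.15,35.2)"
```

```text
time: 25.52
ee_pos: [0.553, -0.1646, 0.1784]
eef_rot: [-0.534, 1.565, 0.083]
contact_force: [1.1, -0.3, -0.8]
grip_width: 0.0423
t 25.52 pos [ 0.553  -0.1646  0.1784] w 0.0423 q7 0.37 F [ 1.1 -0.3 -0.8]
turn [0.13 0.27 0.16] rows 0.0 | shift turned [0.0284 0.2553 0.2377] | shift now [0.0288 0.2548 0.2381] rows 8.4 jaw 35.2 jaw-az 18
```

```bash
python3 -m pendant '[[1,0,0.0255,0.0238,0,0,0],[1,0,0.0255,0.0238,0,0,0],[1,0,0.0255,0.0238,0,0,0],[1,0,0.0255,0.0238,0,0,0],[1,0,0.0255,0.0238,0,0,0]]'
python3 -m pendant '[[1,0,0.0255,0.0238,0,0,0],[1,0,0.0255,0.0238,0,0,0],[1,0,0.0255,0.0238,0,0,0],[1,0,0.0255,0.0238,0,0,0],[1,0,0.0255,0.0238,0,0,0]]'
python3 -m pendant '[[1,0.03,0,0,0,0,0],[1,0,0,0,0,0,0],[1,0,0,0,0,0,0]]'
python3 -c "
from h import *
plan(.600,.181,.05,35.2)
c=read_camera('side'); u,v=map(int,proj(c,(.6,.18,.12))); cv2.imwrite('pics/v5.png',cv2.resize(c['image'][v-45:v+55,u-60:u+60],None,fx=5,fy=5))"
```

```text
time: 25.93
ee_pos: [0.573, 0.009, 0.1724]
eef_rot: [1.934, 1.568, 2.549]
contact_force: [0.7, -1.3, -2.1]
grip_width: 0.0418
time: 26.35
ee_pos: [0.5965, 0.1819, 0.1725]
eef_rot: [1.992, 1.567, 2.608]
contact_force: [0.9, -0.8, -1.0]
grip_width: 0.0419
time: 26.6
ee_pos: [0.5955, 0.18, 0.1413]
eef_rot: [2.433, 1.565, 3.05]
contact_force: [-0.2, 0.2, -0.9]
grip_width: 0.042
t 26.6 pos [0.5955 0.18   0.1413] w 0.042 q7 -0.24 F [-0.2  0.2 -0.9]
turn [ 0.15 -0.26 -0.22] rows 0.0 | shift turned [ 0.0913 -0.0018  0.0042] | shift now [ 0.0912 -0.0021  0.0046] rows 2.2 jaw 35.2 jaw-az 18
```

View pics/v5.png

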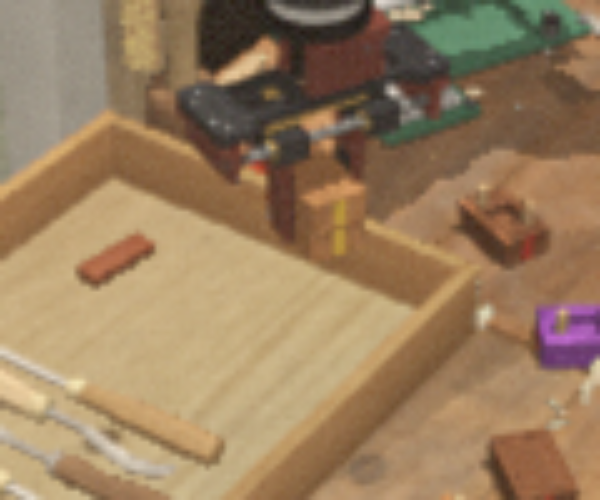

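```bash
python3 -m pendant '[[1,0.035,0,0.004,0,0,0],[1,0.035,0,0,0,0,0],[1,0.03,0,0,0,0,0],[1,0.006,0,0,0,0,0],[1,0,0,0,0,0,0]]'
python3 -m pendant '[[1,0.002,0,0,0,0,0],[1,0,0,0,0,0,0],[1,0,0,0,0,0,0]]'
python3 -m pendant '[[1,0.002,0,0,0,0,0],[1,0,0,0,0,0,0],[1,0,0,0,0,0,0]]'
```

```text
time: 27.07
ee_pos: [0.5992, 0.1814, 0.0356]
eef_rot: [2.381, 1.565, 2.995]
contact_force: [0.0, -0.7, -1.4]
grip_width: 0.0419
time: 27.32
ee_pos: [0.6011, 0.1835, 0.0366]
eef_rot: [0.813, 1.568, 1.429]
contact_force: [-0.4, -0.8, -0.9]
grip_width: 0.042
time: 27.57
ee_pos: [0.5999, 0.1831, 0.0329]
eef_rot: [1.722, 1.568, 2.338]
contact_force: [-0.4, 0.5, -1.9]
grip_width: 0.0418
```

```bash
python3 -m pendant '[[1,0.002,0,0,0,0,0],[1,0,0,0,0,0,0],[1,0,0,0,0,0,0]]'
python3 -m pendant '[[1,0.0015,0,0,0,0,0],[1,0,0,0,0,0,0],[1,0,0,0,0,0,0]]'
python3 -m pendant '[[1,0.001,0,0,0,0,0],[1,0,0,0,0,0,0],[1,0,0,0,0,0,0]]'
```

```text
time: 27.82
ee_pos: [0.5995, 0.183, 0.0302]
eef_rot: [1.958, 1.567, 2.574]
contact_force: [0.7, 0.5, -1.8]
grip_width: 0.0417
time: 28.07
ee_pos: [0.5997, 0.1831, 0.0297]
eef_rot: [1.967, 1.568, 2.583]
contact_force: [-2.2, -1.7, 6.5]
grip_width: 0.0417
time: 28.32
ee_pos: [0.5997, 0.1831, 0.0297]
eef_rot: [2.159, 1.568, 2.775]
contact_force: [-5.4, -3.7, 13.7]
grip_width: 0.0419
```

```bash
python3 -m pendant '[[0,0,0,0,0,0,0],[-0.4,0,0,0,0,0,0],[-0.4,0,0,0,0,0,0],[-0.4,0,0,0,0,0,0],[-0.4,-0.03,0,0,0,0,0]]' 8
python3 -m pendant '[[-0.4,-0.04,0,0,0,0,0],[-0.4,-0.04,0,0,0,0,0],[-1,-0.03,0,0,0,0,0],[-1,0,0,0,0,0,0],[-1,0,0,0,0,0,0]]'
python3 - <<'E'
from h import *
c=tread()
for n,p,z in[("lower_c",(.4597,.0216),.026),("upper_c",(.4367,.2975),.024),("lower_a",(.48,.371),.026),("pair_b",(.5997,.183),.056)]:
    print(n,rect(c,*[int(round(k)) for k in proj(c,(*p,z))],z))
plan(.4597,.0216,.12,-54.6)
E
```

```text
time: 28.73
ee_pos: [0.5967, 0.1811, 0.0531]
eef_rot: [2.617, 1.56, -3.05]
contact_force: [-0.2, -0.2, 0.7]
grip_width: 0.0609
time: 29.15
ee_pos: [0.6011, 0.1833, 0.1697]
eef_rot: [0.692, 1.568, 1.308]
contact_force: [-0.1, -0.3, 0.4]
grip_width: 0.0782
tread z top/med [0.159 0.146] slope -50.5
lower_c (0.4547, 0.0285, -53.3, 0.048, 0.042)
upper_c (0.4366, 0.2974, -71.3, 0.065, 0.042)
lower_a (0.4796, 0.3709, -49.7, 0.064, 0.044)
pair_b (0.5823, 0.2048, 34.0, 0.045, 0.012)
t 29.2 pos [0.6001 0.1826 0.1678] w 0.0822 q7 -0.22 F [-0.2 -0.1  0.2]
turn [89.89 -0.16 -0.09] rows 12.6 | shift turned [ 0.0478 -0.2077  0.0499] | shift now [ 0.0478 -0.0504 -0.2076] rows 5.2 jaw -54.6 jaw-az -57
```

```bash
python3 - <<'E'
from h import *
c=read_camera("side"); u,v=map(int,proj(c,(.4597,.0216,.02))); a=cv2.imread("pics/side0.png")
d=cv2.absdiff(a,c["image"])[v-15:v+15,u-18:u+18]; print("diff",d.mean(),d.max())
E
python3 -m pendant '[[-1,0,-0.0084,-0.0346,0,0,0],[-1,0,-0.0084,-0.0346,0,0,0],[-1,0,-0.0084,-0.0346,0,0,0],[-1,0,-0.0084,-0.0346,0,0,0],[-1,0,-0.0084,-0.0346,0,0,0]]'
python3 -m pendant '[[-1,0,-0.0084,-0.0346,0,0,0],[-1,0,0,0,7.1,0,0],[-1,0,0,0,7.1,0,0],[-1,0,0,0,7.1,0,0],[-1,0,0,0,7.1,0,0]]'
python3 -m pendant '[[-1,0,0,0,7.1,0,0],[-1,0,0,0,7.1,0,0],[-1,0,0,0,7.1,0,0],[-1,0,0,0,7.1,0,0],[-1,0,0,0,7.1,0,0]]'
python3 -m pendant '[[-1,0.02,0,0,7.1,0,0],[-1,0.02,0,0,7.1,0,0],[-1,0,0,0,7.1,0,0],[-1,0,0,0,4.7,0,0],[-1,0,0,0,0,0,0]]'
python3 -c "
from h import *
plan(.4597,.0216,.025,-54.6)"
```

```text
diff 16.485185185185184 110
time: 29.67
ee_pos: [0.4807, 0.0471, 0.166]
eef_rot: [2.181, 1.564, 2.798]
contact_force: [0.4, -0.8, 0.3]
grip_width: 0.088
time: 30.08
ee_pos: [0.4585, 0.0208, 0.1665]
eef_rot: [2.633, 1.565, 2.746]
contact_force: [0.3, 0.1, 0.1]
grip_width: 0.088
time: 30.5
ee_pos: [0.4586, 0.0213, 0.1663]
eef_rot: [-3.012, 1.564, 2.765]
contact_force: [-0.2, 0.6, -0.4]
grip_width: 0.088
time: 30.92
ee_pos: [0.4582, 0.0216, 0.1262]
eef_rot: [-2.492, 1.564, 2.836]
contact_force: [0.9, 0.6, -0.3]
grip_width: 0.0876
t 30.92 pos [0.4582 0.0216 0.1262] w 0.0876 q7 -1.43 F [ 0.9  0.6 -0.3]
turn [-0.15 -0.31  0.23] rows 0.0 | shift turned [0.1012 0.0012 0.0008] | shift now [0.1012 0.0016 0.0014] rows 2.4 jaw -54.6 jaw-az -57
```

```bash
python3 - <<'E'
from h import *
c=read_camera("side"); u,v=map(int,proj(c,(.4597,.0216,.02))); a=cv2.imread("pics/side0.png")
s=lambda i:cv2.resize(i[v-35:v+25,u-30:u+30],None,fx=6.5,fy=6.5,interpolation=cv2.INTER_CUBIC)
cv2.imwrite("pics/v6.png",np.hstack([s(a),s(c["image"])]))
E
```

```text
(no output)
```

View pics/v6.png

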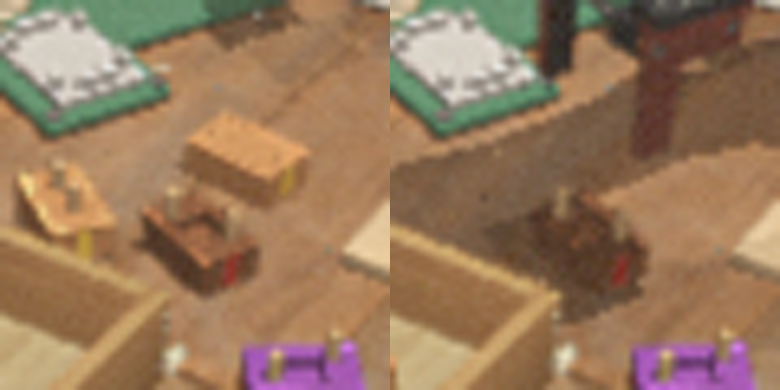

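```bash
python3 -m pendant '[[-1,0.035,0.001,0.001,-0.1,-0.2,0.2],[-1,0.035,0,0,0,0,0],[-1,0.03,0,0,0,0,0],[-1,0,0,0,0,0,0],[-1,0,0,0,0,0,0]]' 8
python3 -c "
from h import *
plan(.4597,.0216,.025,-54.6)"
python3 -m pendant '[[1,0,0,0,0,0,0],[1,0,0,0,0,0,0],[1,0,0,0,0,0,0],[1,0,0,0,0,0,0],[1,0,0,0,0,0,0]]'
python3 -m pendant '[[1,0,0,0,0,0,0],[1,0,0,0,0,0,0],[1,0,0,0,0,0,0]]'
python3 -c "
from h import *
plan(.4597,.0216,.025,-54.6)"
```

```text
time: 31.38
ee_pos: [0.4596, 0.0218, 0.0269]
eef_rot: [-2.805, 1.568, 2.53]
contact_force: [0.9, 0.6, 0.0]
grip_width: 0.0878
t 31.38 pos [0.4596 0.0218 0.0269] w 0.0878 q7 -1.59 F [0.9 0.6 0. ]
turn [ 0.25 -0.14  0.05] rows 0.0 | shift turned [ 0.0019 -0.0001  0.0002] | shift now [ 0.0019 -0.0001  0.0002] rows 0.0 jaw -54.6 jaw-az -57
time: 31.8
ee_pos: [0.462, 0.0216, 0.0292]
eef_rot: [1.18, 1.566, 0.228]
contact_force: [-1.7, -0.2, 8.5]
grip_width: 0.0641
time: 32.05
ee_pos: [0.462, 0.0216, 0.0291]
eef_rot: [1.145, 1.566, 0.194]
contact_force: [-0.7, -0.6, 8.5]
grip_width: 0.064
t 32.05 pos [0.462  0.0216 0.0291] w 0.064 q7 -1.6 F [-0.7 -0.6  8.5]
turn [ 0.1   0.1  -0.23] rows 0.0 | shift turned [ 0.0041 -0.0019 -0.0013] | shift now [ 0.0041 -0.0019 -0.0013] rows 0.1 jaw -54.6 jaw-az -57
```

```bash
python3 -m pendant '[[-1,0,0,0,0,0,0],[-1,0,0,0,0,0,0],[-1,0,0,0,0,0,0],[-1,-0.028,0,0,0,0,0],[-1,-0.028,0,0,0,0,0]]' 8
python3 -m pendant '[[-1,0,0,0,-7.1,0,0],[-1,0,0,0,-7.1,0,0],[-1,0,0,0,-7.1,0,0],[-1,0,0,0,-7.1,0,0],[-1,0,0,0,-7.1,0,0]]'
python3 -m pendant '[[-1,0,0,0,-7.1,0,0],[-1,0,0,0,-7.1,0,0],[-0.4,0,0,0,-7.1,0,0],[-0.4,0,0,0,-7.1,0,0],[-0.4,0,0,0,-7.1,0,0]]'
python3 -m pendant '[[-0.4,0,0,0,-7.1,0,0],[-0.4,0,0,0,-7.1,0,0],[-0.4,0,0,0,-4.8,0,0],[-0.4,0,0,0,0,0,0],[-0.4,0,0,0,0,0,0]]'
python3 -c "
from h import *
plan(.462,.0216,.025,35.4)"
```

```text
time: 32.47
ee_pos: [0.4594, 0.0217, 0.0834]
eef_rot: [-2.87, 1.568, 2.462]
contact_force: [-0.1, -0.7, -0.5]
grip_width: 0.0877
time: 32.88
ee_pos: [0.4608, 0.0215, 0.084]
eef_rot: [0.817, 1.568, 0.491]
contact_force: [-0.2, 0.0, 0.5]
grip_width: 0.0879
time: 33.3
ee_pos: [0.4608, 0.0215, 0.0839]
eef_rot: [0.263, 1.569, 0.557]
contact_force: [0.0, 0.8, 0.2]
grip_width: 0.0711
time: 33.72
ee_pos: [0.4608, 0.0215, 0.0838]
eef_rot: [0.172, 1.568, 0.788]
contact_force: [0.2, 0.2, 0.6]
grip_width: 0.0613
t 33.72 pos [0.4608 0.0215 0.0838] w 0.0613 q7 -0.17 F [0.2 0.2 0.6]
turn [-0.07  0.14 -0.02] rows 0.0 | shift turned [ 0.0588 -0.0006  0.001 ] | shift now [ 0.0588 -0.0007  0.0009] rows 1.4 jaw 35.4 jaw-az 33
```

```bash
python3 -m pendant '[[-0.4,0.03,-0.0006,0.001,0,0,0],[-0.4,0.028,0,0,0,0,0],[-0.4,0,0,0,0,0,0],[-0.4,0,0,0,0,0,0]]' 25
python3 -c "
from h import *
plan(.462,.0216,.025,35.4)"
python3 -m pendant '[[1,0,0,0,0,0,0],[1,0,0,0,0,0,0],[1,0,0,0,0,0,0],[1,0,0,0,0,0,0],[1,0,0,0,0,0,0]]' 25
python3 -m pendant '[[1,0,0,0,0,0,0],[1,0,0,0,0,0,0]]'
python3 -c "
from h import *
plan(.462,.0216,.025,35.4)"
python3 -m pendant '[[1,-0.03,0,0,0,0,0],[1,-0.04,0,0,0,0,0],[1,-0.04,0,0,0,0,0],[1,0,0,0,0,0,0],[1,0,0,0,0,0,0]]'
python3 -c "
from h import *
plan(.5501,-.1654,.14,35.2)"
```

```text
time: 34.05
ee_pos: [0.4612, 0.022, 0.0255]
eef_rot: [1.482, 1.569, 2.101]
contact_force: [0.0, 0.2, 0.2]
grip_width: 0.0618
t 34.05 pos [0.4612 0.022  0.0255] w 0.0618 q7 -0.28 F [0.  0.2 0.2]
turn [ 0.05  0.01 -0.08] rows 0.0 | shift turned [ 0.0005 -0.0008  0.0004] | shift now [ 0.0005 -0.0008  0.0004] rows 0.0 jaw 35.4 jaw-az 33
time: 34.47
ee_pos: [0.4628, 0.0217, 0.027]
eef_rot: [-0.452, 1.567, 0.167]
contact_force: [-1.8, -0.2, 7.8]
grip_width: 0.0419
time: 34.63
ee_pos: [0.4628, 0.0217, 0.027]
eef_rot: [-0.467, 1.567, 0.153]
contact_force: [-1.6, -1.5, 8.1]
grip_width: 0.042
t 34.63 pos [0.4628 0.0217 0.027 ] w 0.042 q7 -0.28 F [-1.6 -1.5  8.1]
turn [0.07 0.18 0.09] rows 0.0 | shift turned [ 0.002   0.0004 -0.0007] | shift now [ 0.002   0.0004 -0.0007] rows 0.1 jaw 35.4 jaw-az 33
time: 35.05
ee_pos: [0.4635, 0.0215, 0.1381]
eef_rot: [-0.569, 1.564, 0.05]
contact_force: [-0.7, -0.9, -1.1]
grip_width: 0.0418
t 35.05 pos [0.4635 0.0215 0.1381] w 0.0418 q7 -0.07 F [-0.7 -0.9 -1.1]
turn [0.23 0.34 0.22] rows 0.0 | shift turned [-0.0019 -0.2026 -0.037 ] | shift now [-0.0014 -0.2025 -0.0378] rows 4.9 jaw 35.2 jaw-az 52
```

```bash
python3 -m pendant '[[1,0,-0.0405,-0.0075,0,0.2,0.1],[1,0,-0.0405,-0.0075,0,0,0],[1,0,-0.0405,-0.0075,0,0,0],[1,0,-0.0405,-0.0075,0,0,0],[1,0,-0.0405,-0.0075,0,0,0]]'
python3 -m pendant '[[1,0.03,0,0,0,0,0],[1,0.025,0,0,0,0,0],[1,0,0,0,0,0,0],[1,0,0,0,0,0,0]]'
python3 -c "
from h import *
tread();plan(.5501,-.1654,.07,35.2)"
```

```text
time: 35.47
ee_pos: [0.5484, -0.1671, 0.1341]
eef_rot: [2.376, 1.567, 2.995]
contact_force: [0.5, 0.7, -0.7]
grip_width: 0.0417
time: 35.8
ee_pos: [0.5472, -0.1643, 0.0788]
eef_rot: [2.186, 1.564, 2.806]
contact_force: [0.1, 1.1, -1.0]
grip_width: 0.042
tread z top/med [0.18  0.162] slope -40.7
t 35.85 pos [ 0.5485 -0.164   0.0804] w 0.0419 q7 0.23 F [ 0.1 -0.4  0. ]
turn [ 0.38 -0.1  -0.18] rows 0.1 | shift turned [ 0.0104 -0.0021  0.0005] | shift now [ 0.0104 -0.0021  0.0005] rows 0.3 jaw 35.2 jaw-az 52
```

```bash
python3 -m pendant '[[1,0.012,-0.001,0,0.3,0,0],[1,0,0,0,0,0,0],[1,0,0,0,0,0,0]]'
python3 -c "
from h import *
plan(.5501,-.1654,.062,35.2)"
```

```text
time: 36.1
ee_pos: [0.5495, -0.1656, 0.0689]
eef_rot: [2.358, 1.569, 2.973]
contact_force: [0.5, -0.1, -1.1]
grip_width: 0.0418
t 36.1 pos [ 0.5495 -0.1656  0.0689] w 0.0418 q7 0.21 F [ 0.5 -0.1 -1.1]
turn [ 0.03 -0.07 -0.07] rows 0.0 | shift turned [ 0.0069 -0.0002  0.0006] | shift now [ 0.0069 -0.0002  0.0006] rows 0.2 jaw 35.2 jaw-az 52
```

```bash
python3 -m pendant '[[1,0.008,0,0.0003,0,0,0],[1,0,0,0,0,0,0],[1,0,0,0,0,0,0]]'
python3 -m pendant '[[1,0.004,0,0,0,0,0],[1,0,0,0,0,0,0],[1,0,0,0,0,0,0]]'
python3 -m pendant '[[1,0.003,0,0,0,0,0],[1,0,0,0,0,0,0],[1,0,0,0,0,0,0]]'
python3 -m pendant '[[1,0.003,0,0,0,0,0],[1,0,0,0,0,0,0],[1,0,0,0,0,0,0]]'
python3 -c "
from h import *
plan(.5501,-.1654,.047,35.2)"
```

```text
time: 36.35
ee_pos: [0.5495, -0.1655, 0.0605]
eef_rot: [2.217, 1.568, 2.832]
contact_force: [0.6, 0.0, -0.4]
grip_width: 0.0416
time: 36.6
ee_pos: [0.5496, -0.1656, 0.0565]
eef_rot: [2.186, 1.569, 2.8]
contact_force: [-0.6, -0.8, -1.4]
grip_width: 0.0417
time: 36.85
ee_pos: [0.5497, -0.1655, 0.0535]
eef_rot: [2.157, 1.569, 2.771]
contact_force: [0.1, 0.2, -0.5]
grip_width: 0.0418
time: 37.1
ee_pos: [0.5496, -0.1655, 0.0505]
eef_rot: [2.169, 1.569, 2.784]
contact_force: [1.0, -0.5, -0.9]
grip_width: 0.0421
t 37.1 pos [ 0.5496 -0.1655  0.0505] w 0.0421 q7 0.19 F [ 1.  -0.5 -0.9]
turn [ 0.   -0.07 -0.1 ] rows 0.0 | shift turned [ 0.0035 -0.0002  0.0005] | shift now [ 0.0035 -0.0002  0.0005] rows 0.1 jaw 35.2 jaw-az 52
```

```bash
python3 -m pendant '[[1,0.0025,0,0,0,0,0],[1,0,0,0,0,0,0],[1,0,0,0,0,0,0]]'
python3 -m pendant '[[1,0.0015,0,0,0,0,0],[1,0,0,0,0,0,0],[1,0,0,0,0,0,0]]'
python3 -c "
from h import *
plan(.5501,-.1654,.047,35.2)"
```

```text
time: 37.35
ee_pos: [0.5496, -0.1655, 0.048]
eef_rot: [2.148, 1.569, 2.763]
contact_force: [-0.0, 0.1, -1.7]
grip_width: 0.0416
time: 37.6
ee_pos: [0.5499, -0.1655, 0.047]
eef_rot: [2.228, 1.569, 2.842]
contact_force: [-1.0, 0.6, 4.0]
grip_width: 0.0417
t 37.6 pos [ 0.5499 -0.1655  0.047 ] w 0.0417 q7 0.19 F [-1.   0.6  4. ]
turn [-0.   -0.05 -0.07] rows 0.0 | shift turned [ 0.     -0.      0.0002] | shift now [ 0.     -0.      0.0002] rows 0.0 jaw 35.2 jaw-az 52
```

```bash
python3 -m pendant '[[0,0,0,0,0,0,0],[-0.4,0,0,0,0,0,0],[-0.4,0,0,0,0,0,0],[-0.4,-0.01,0,0,0,0,0],[-0.4,-0.04,0,0,0,0,0]]' 8
python3 -m pendant '[[-1,-0.04,0,0,0,0,0],[-1,-0.04,0,0,0,0,0],[-1,0,0,0,0,0,0],[-1,0,0,0,0,0,0]]'
python3 -c "
from h import *
c=read_camera('top')
print('upper_c',rect(c,*[int(round(k)) for k in proj(c,(.4367,.2975,.024))],.024))
plan(.4366,.2974,.17,108.7,0)"
```

```text
time: 38.02
ee_pos: [0.5462, -0.1655, 0.0928]
eef_rot: [2.232, 1.56, 2.847]
contact_force: [-0.2, -0.8, 0.2]
grip_width: 0.0609
time: 38.35
ee_pos: [0.5515, -0.1658, 0.1796]
eef_rot: [-0.959, 1.567, -0.345]
contact_force: [-0.9, -0.1, -0.4]
grip_width: 0.0844
upper_c (0.4367, 0.2975, -71.3, 0.065, 0.042)
t 38.4 pos [ 0.5502 -0.1659  0.1776] w 0.0868 q7 0.32 F [ 0.2  0.  -0.1]
turn [-7.351e+01 -3.000e-02 -1.000e-02] rows 10.3 | shift turned [ 0.0076 -0.041   0.4752] | shift now [0.0074 0.4441 0.1741] rows 11.4 jaw 108.7 jaw-az 74
```

```bash
python3 -m pendant '[[-1,0,0.037,0.0145,0,0,0],[-1,0,0.037,0.0145,0,0,0],[-1,0,0.037,0.0145,0,0,0],[-1,0,0.037,0.0145,0,0,0],[-1,0,0.037,0.0145,0,0,0]]'
python3 -m pendant '[[-1,0,0.037,0.0145,0,0,0],[-1,0,0.037,0.0145,0,0,0],[-1,0,0.037,0.0145,0,0,0],[-1,0,0.037,0.0145,0,0,0],[-1,0,0.037,0.0145,0,0,0]]'
python3 -m pendant '[[-1,0,0.037,0.0145,0,0,0],[-1,0,0.037,0.0145,0,0,0],[-1,0,0,0,-7.1,0,0],[-1,0,0,0,-7.1,0,0],[-1,0,0,0,-7.1,0,0]]'
python3 -m pendant '[[-1,0,0,0,-7.1,0,0],[-1,0,0,0,-7.1,0,0],[-1,0,0,0,-7.1,0,0],[-1,0,0,0,-7.1,0,0],[-1,0,0,0,-7.1,0,0]]'
python3 -m pendant '[[-1,0.03,0,0,-7.1,0,0],[-1,0.03,0,0,-7.1,0,0],[-1,0,0,0,-2.5,0,0],[-1,0,0,0,0,0,0],[-1,0,0,0,0,0,0]]'
python3 -c "
from h import *
plan(.4366,.2974,.025,108.7,0)"
```

```text
time: 38.82
ee_pos: [0.5007, 0.0284, 0.1755]
eef_rot: [2.391, 1.566, 3.005]
contact_force: [0.9, 1.4, 0.9]
grip_width: 0.0878
time: 39.23
ee_pos: [0.4536, 0.2211, 0.1757]
eef_rot: [2.671, 1.567, -2.998]
contact_force: [0.3, -0.4, 0.1]
grip_width: 0.0877
time: 39.65
ee_pos: [0.4346, 0.2981, 0.1757]
eef_rot: [2.324, 1.567, -2.964]
contact_force: [-0.2, -0.3, -0.3]
grip_width: 0.0879
time: 40.07
ee_pos: [0.4354, 0.2967, 0.1756]
eef_rot: [1.717, 1.567, -2.954]
contact_force: [-0.1, 0.4, 0.2]
grip_width: 0.0882
time: 40.48
ee_pos: [0.4353, 0.2973, 0.1162]
eef_rot: [1.172, 1.567, 3.068]
contact_force: [-0.0, -0.2, -0.2]
grip_width: 0.0876
t 40.48 pos [0.4353 0.2973 0.1162] w 0.0876 q7 0.46 F [-0.  -0.2 -0.2]
turn [-0.07  0.09 -0.22] rows 0.0 | shift turned [ 0.0912 -0.0012 -0.0003] | shift now [ 0.0912 -0.0016 -0.0004] rows 2.2 jaw 108.7 jaw-az 74
```

```bash
python3 -m pendant '[[-1,0.035,-0.0012,0,0,0,-0.1],[-1,0.035,0,0,0,0,0],[-1,0.021,0,0,0,0,0],[-1,0,0,0,0,0,0],[-1,0,0,0,0,0,0]]' 8
python3 -m pendant '[[1,0,0,0,0,0,0],[1,0,0,0,0,0,0],[1,0,0,0,0,0,0],[1,0,0,0,0,0,0],[1,0,0,0,0,0,0]]'
python3 -m pendant '[[1,0,0,0,0,0,0],[1,0,0,0,0,0,0],[1,0,0,0,0,0,0]]'
python3 -c "
from h import *
plan(.4366,.2974,.025,108.7,0)"
python3 -m pendant '[[-1,0,0,0,0,0,0],[-1,0,0,0,0,0,0],[-1,0,0,0,0,0,0],[-1,-0.025,0,0,0,0,0],[-1,-0.025,0,0,7.1,0,0]]' 8
python3 -m pendant '[[-1,0,0,0,7.1,0,0],[-1,0,0,0,7.1,0,0],[-1,0,0,0,7.1,0,0],[-1,0,0,0,7.1,0,0],[-1,0,0,0,7.1,0,0]]'
python3 -m pendant '[[-1,0,0,0,7.1,0,0],[-1,0,0,0,7.1,0,0],[-0.4,0,0,0,7.1,0,0],[-0.4,0,0,0,7.1,0,0],[-0.4,0,0,0,7.1,0,0]]'
python3 -m pendant '[[-0.4,0,0,0,7.1,0,0],[-0.4,0,0,0,4.8,0,0],[-0.4,0,0,0,0,0,0],[-0.4,0,0,0,0,0,0],[-0.4,0,0,0,0,0,0]]'
python3 -c "
from h import *
plan(.4366,.2974,.025,18.7)"
```

```text
time: 40.9
ee_pos: [0.4369, 0.2982, 0.0264]
eef_rot: [0.432, 1.569, 2.328]
contact_force: [0.5, -0.6, 0.7]
grip_width: 0.0875
time: 41.32
ee_pos: [0.4378, 0.2984, 0.0273]
eef_rot: [-1.0, 1.568, 0.896]
contact_force: [-0.2, -0.8, 6.6]
grip_width: 0.0637
time: 41.57
ee_pos: [0.4378, 0.2984, 0.0273]
eef_rot: [-1.031, 1.569, 0.866]
contact_force: [0.6, -1.7, 7.6]
grip_width: 0.0639
t 41.57 pos [0.4378 0.2984 0.0273] w 0.0639 q7 0.36 F [ 0.6 -1.7  7.6]
turn [-0.02  0.07  0.11] rows 0.0 | shift turned [ 0.0023  0.0014 -0.0006] | shift now [ 0.0023  0.0014 -0.0006] rows 0.1 jaw 108.7 jaw-az 74
time: 41.98
ee_pos: [0.4361, 0.297, 0.0753]
eef_rot: [1.44, 1.567, -3.069]
contact_force: [0.7, -0.2, 0.5]
grip_width: 0.0877
time: 42.4
ee_pos: [0.4371, 0.2978, 0.0762]
eef_rot: [0.573, 1.569, 1.72]
contact_force: [-0.1, -0.5, -0.3]
grip_width: 0.0877
time: 42.82
ee_pos: [0.437, 0.2979, 0.0761]
eef_rot: [1.267, 1.569, 1.795]
contact_force: [-0.5, 1.0, -0.0]
grip_width: 0.0711
time: 43.23
ee_pos: [0.4371, 0.2979, 0.0761]
eef_rot: [1.464, 1.57, 1.793]
contact_force: [-0.2, 0.4, 1.1]
grip_width: 0.0614
t 43.23 pos [0.4371 0.2979 0.0761] w 0.0614 q7 -0.96 F [-0.2  0.4  1.1]
turn [ 0.16  0.01 -0.07] rows 0.0 | shift turned [ 0.0511 -0.0003 -0.0006] | shift now [ 0.0511 -0.0004 -0.0006] rows 1.2 jaw 18.7 jaw-az -16
```

```bash
python3 -m pendant '[[-0.4,0.03,0.0003,0,0.2,0,0],[-0.4,0.021,0,0,0,0,0],[-0.4,0,0,0,0,0,0],[-0.4,0,0,0,0,0,0]]' 25
python3 -m pendant '[[1,0,0,0,0,0,0],[1,0,0,0,0,0,0],[1,0,0,0,0,0,0],[1,0,0,0,0,0,0],[1,0,0,0,0,0,0]]' 25
python3 -m pendant '[[1,0,0,0,0,0,0],[1,0,0,0,0,0,0]]'
python3 -c "
from h import *
plan(.4378,.2984,.025,18.7)"
python3 -m pendant '[[1,-0.03,0,0,0,0,0],[1,-0.04,0,0,0,0,0],[1,-0.04,0,0,-5.6,0,0],[1,-0.03,0,0,-5.6,0,0],[1,0,0,0,-5.4,0,0]]'
python3 -c "
from h import *
c=tread();plan(.5499,-.1655,.16,35.2)"
```

```text
time: 43.57
ee_pos: [0.4363, 0.298, 0.0246]
eef_rot: [2.701, 1.568, 3.026]
contact_force: [0.7, -0.6, 0.6]
grip_width: 0.0618
time: 43.98
ee_pos: [0.4377, 0.2987, 0.0262]
eef_rot: [0.628, 1.568, 0.95]
contact_force: [0.0, -1.7, 7.1]
grip_width: 0.0423
time: 44.15
ee_pos: [0.4376, 0.2987, 0.0262]
eef_rot: [0.569, 1.568, 0.892]
contact_force: [-1.1, -1.1, 6.1]
grip_width: 0.0419
t 44.15 pos [0.4376 0.2987 0.0262] w 0.0419 q7 -1.03 F [-1.1 -1.1  6.1]
turn [-0.19  0.11 -0.07] rows 0.0 | shift turned [ 0.0012 -0.0004  0.    ] | shift now [ 0.0012 -0.0004  0.    ] rows 0.0 jaw 18.7 jaw-az -16
time: 44.57
ee_pos: [0.4392, 0.3008, 0.1714]
eef_rot: [0.037, 1.561, 0.655]
contact_force: [-0.3, 0.8, -0.2]
grip_width: 0.0417
tread z top/med [0.178 0.163] slope -40.3
t 44.62 pos [0.4386 0.2993 0.1685] w 0.0417 q7 -0.59 F [ 0.3 -0.  -2.1]
turn [ 0.45  0.38 -0.01] rows 0.1 | shift turned [ 0.0085 -0.444  -0.177 ] | shift now [ 0.0073 -0.4426 -0.1805] rows 11.5 jaw 35.2 jaw-az 52
```

```bash
python3 -m pendant '[[1,0,-0.0369,-0.015,0,0,0],[1,0,-0.0369,-0.015,0,0,0],[1,0,-0.0369,-0.015,0,0,0],[1,0,-0.0369,-0.015,0,0,0],[1,0,-0.0369,-0.015,0,0,0]]'
python3 -m pendant '[[1,0,-0.0369,-0.015,0,0,0],[1,0,-0.0369,-0.015,0,0,0],[1,0,-0.0369,-0.015,0,0,0],[1,0,-0.0369,-0.015,0,0,0],[1,0,-0.0369,-0.015,0,0,0]]'
python3 -m pendant '[[1,0,-0.0369,-0.015,0.4,0.2,0],[1,0,-0.0369,-0.015,0,0,0],[1,0,0,0,0,0,0],[1,0.03,0,0,0,0,0],[1,0.02,0,0,0,0,0]]'
python3 -m pendant '[[1,0,0,0,0,0,0],[1,0,0,0,0,0,0]]'
python3 -c "
from h import *
plan(.5499,-.1655,.094,35.2)"
```

```text
time: 45.03
ee_pos: [0.4813, 0.1018, 0.1642]
eef_rot: [2.081, 1.569, 2.692]
contact_force: [-0.1, 0.4, -0.2]
grip_width: 0.0419
time: 45.45
ee_pos: [0.5258, -0.0924, 0.164]
eef_rot: [1.933, 1.569, 2.543]
contact_force: [0.6, 0.4, -1.1]
grip_width: 0.0417
time: 45.87
ee_pos: [0.5434, -0.1688, 0.1129]
eef_rot: [2.719, 1.567, -2.963]
contact_force: [-0.4, 0.5, -0.5]
grip_width: 0.0416
time: 46.03
ee_pos: [0.5428, -0.1673, 0.1136]
eef_rot: [2.483, 1.565, 3.088]
contact_force: [0.1, 0.1, 0.6]
grip_width: 0.0416
t 46.03 pos [ 0.5428 -0.1673  0.1136] w 0.0416 q7 0.25 F [0.1 0.1 0.6]
turn [-0.53 -0.27 -0.21] rows 0.1 | shift turned [ 0.0196 -0.0026  0.0068] | shift now [ 0.0195 -0.0026  0.0069] rows 0.5 jaw 35.2 jaw-az 52
```

```bash
python3 -m pendant '[[1,0.016,-0.0015,0.006,-0.4,0,0],[1,0,0,0,0,0,0],[1,0,0,0,0,0,0]]'
python3 -c "
from h import *
plan(.5499,-.1655,.094,35.2)"
```

```text
time: 46.28
ee_pos: [0.55, -0.1651, 0.0994]
eef_rot: [2.712, 1.568, -2.958]
contact_force: [-0.3, -0.2, -0.6]
grip_width: 0.0417
t 46.28 pos [ 0.55   -0.1651  0.0994] w 0.0417 q7 0.23 F [-0.3 -0.2 -0.6]
turn [-0.09 -0.15 -0.07] rows 0.0 | shift turned [ 0.0054 -0.0003 -0.0003] | shift now [ 0.0054 -0.0003 -0.0003] rows 0.1 jaw 35.2 jaw-az 52
```

```bash
python3 -m pendant '[[1,0.005,0,0,0,0,0],[1,0,0,0,0,0,0],[1,0,0,0,0,0,0]]'
python3 -m pendant '[[1,0.003,0,0,0,0,0],[1,0,0,0,0,0,0]]'
python3 -m pendant '[[1,0.003,0,0,0,0,0],[1,0,0,0,0,0,0]]'
python3 -c "
from h import *
plan(.5499,-.1655,.079,35.2)"
```

```text
time: 46.53
ee_pos: [0.5497, -0.1658, 0.0941]
eef_rot: [2.911, 1.568, -2.76]
contact_force: [0.3, -0.0, -0.4]
grip_width: 0.0419
time: 46.7
ee_pos: [0.5495, -0.1658, 0.0905]
eef_rot: [2.806, 1.568, -2.865]
contact_force: [-0.0, -0.1, -0.8]
grip_width: 0.0418
time: 46.87
ee_pos: [0.5495, -0.1657, 0.0872]
eef_rot: [2.713, 1.567, -2.958]
contact_force: [-0.3, 0.2, -1.3]
grip_width: 0.0422
t 46.87 pos [ 0.5495 -0.1657  0.0872] w 0.0422 q7 0.22 F [-0.3  0.2 -1.3]
turn [-0.11 -0.19 -0.09] rows 0.0 | shift turned [ 0.0082 -0.0001  0.0005] | shift now [ 0.0082 -0.0001  0.0005] rows 0.2 jaw 35.2 jaw-az 52
```

```bash
python3 -m pendant '[[1,0.002,0,0.0003,0,0,0],[1,0,0,0,0,0,0]]'
python3 -m pendant '[[1,0.002,0,0,0,0,0],[1,0,0,0,0,0,0]]'
python3 -m pendant '[[1,0.002,0,0,0,0,0],[1,0,0,0,0,0,0]]'
python3 -m pendant '[[1,0.0015,0,0,0,0,0],[1,0,0,0,0,0,0]]'
```

```text
time: 47.03
ee_pos: [0.5498, -0.1654, 0.0853]
eef_rot: [2.683, 1.567, -2.988]
contact_force: [0.7, -0.4, -0.5]
grip_width: 0.0418
time: 47.2
ee_pos: [0.5498, -0.1654, 0.0833]
eef_rot: [2.719, 1.567, -2.951]
contact_force: [-0.1, -0.9, -0.1]
grip_width: 0.0418
time: 47.37
ee_pos: [0.5498, -0.1655, 0.0813]
eef_rot: [2.722, 1.567, -2.949]
contact_force: [-0.3, 0.5, -0.8]
grip_width: 0.0421
time: 47.53
ee_pos: [0.5498, -0.1654, 0.0799]
eef_rot: [2.742, 1.568, -2.929]
contact_force: [-0.3, -0.8, -0.8]
grip_width: 0.0419
```

Inserted. Release, rise, check heights, and go to the pedal.

```bash
python3 -m pendant '[[0,0,0,0,0,0,0],[-0.3,0,0,0,0,0,0],[-0.4,0,0,0,0,0,0],[-0.4,0,0,0,0,0,0],[-0.4,-0.03,0,0,0,0,0]]'
python3 -m pendant '[[-0.4,-0.04,0,0,0,0,0],[-0.4,-0.04,0,0,0,0,0],[-0.4,-0.04,0,0,0,0,0],[1,0,0,0,0,0,0],[1,0,0,0,0,0,0]]'
python3 -m pendant '[[1,0,0.0038,-0.0413,0,0,0],[1,0,0.0038,-0.0413,0,0,0],[1,0,0.0038,-0.0413,0,0,0],[1,0,0.0038,-0.0413,0,0,0],[1,0.02,0,0,0,0,0]]'
python3 -m pendant '[[1,0.01,0,0,0,0,0],[1,0,0,0,0,0,0],[1,0,0,0,0,0,0]]'
python3 - <<'E'
from h import *
c=read_camera("top");W=cloud(c);d=W[...,:2]-[.5501,-.1654];X=d@[.579,-.815];Y=d@[.815,.579]
m=(abs(X)<.045)&(abs(Y)<.035)&(W[...,2]>.06)&(W[...,2]<.12);P=W[m]
print(m.sum(),np.percentile(P[:,2],[10,50,90]).round(3),cv2.minAreaRect(P[:,:2].astype(np.float32)))
plan(.4084,-.2498,.182,35.2)
E
```

```text
time: 47.95
ee_pos: [0.5468, -0.1656, 0.1061]
eef_rot: [2.431, 1.56, 3.044]
contact_force: [-0.2, -0.8, -0.4]
grip_width: 0.0612
time: 48.37
ee_pos: [0.5518, -0.1654, 0.2326]
eef_rot: [-1.645, 1.568, -1.032]
contact_force: [-0.9, -0.7, -0.5]
grip_width: 0.0517
time: 48.78
ee_pos: [0.398, -0.2571, 0.2099]
eef_rot: [3.086, 1.561, -2.603]
contact_force: [0.1, -0.5, -0.2]
grip_width: 0.0182
time: 49.03
ee_pos: [0.407, -0.2462, 0.2]
eef_rot: [2.156, 1.567, 2.771]
contact_force: [0.3, 0.2, 0.1]
grip_width: 0.0009
299 [0.071 0.075 0.079] ((0.5500497817993164, -0.16469204425811768), (0.041816599667072296, 0.06605090945959091), 35.25271987915039)
t 49.08 pos [ 0.4079 -0.246   0.2007] w 0.0003 q7 0.62 F [0.6 0.6 0.5]
turn [ 0.15 -0.09 -0.11] rows 0.0 | shift turned [ 0.0187 -0.0034 -0.0018] | shift now [ 0.0187 -0.0035 -0.0018] rows 0.5 jaw 35.2 jaw-az 67
```

```bash
python3 -m pendant '[[1,0.0187,-0.0035,-0.0015,0,0,0],[1,0,0,0,0,0,0],[1,0,0,0,0,0,0]]'
python3 -m pendant '[[1,0.0104,0,0,0,0,0],[1,0.0062,0.005,0,0,0,0],[1,0.0062,0.005,0,0,0,0],[1,0.0065,0.0045,0,0,0,0],[1,0.0065,0.0045,0,0,0,0]]'
python3 -m pendant '[[1,0.007,0.0039,0,0,0,0],[1,0.007,0.0039,0,0,0,0],[1,0.0072,0.0032,0,0,0,0],[1,0.0072,0.0032,0,0,0,0],[1,0,0,0,0,0,0]]'
python3 -m pendant '[[1,0.0075,0.0025,0,0,0,0],[1,0.0075,0.0025,0,0,0,0],[1,0.0075,0.0018,0,0,0,0],[1,0.0077,0.0018,0,0,0,0],[1,0.007,0.001,0,0,0,0]]'
python3 -m pendant '[[1,0.005,0.001,0,0,0,0],[1,0.003,0,0,0,0,0],[1,0.002,0,0,0,0,0],[1,0.002,0,0,0,0,0],[1,0,0,0,0,0,0]]'
```

```text
time: 49.33
ee_pos: [0.4082, -0.25, 0.182]
eef_rot: [2.345, 1.568, 2.961]
contact_force: [0.5, 0.8, -0.1]
grip_width: 0.0006
time: 49.75
ee_pos: [0.396, -0.2354, 0.1457]
eef_rot: [2.828, 1.568, -2.842]
contact_force: [1.5, -0.4, 1.3]
grip_width: 0.0002
time: 50.17
ee_pos: [0.3862, -0.2238, 0.1162]
eef_rot: [2.455, 1.565, 3.068]
contact_force: [0.6, -0.2, -0.1]
grip_width: 0.0004
time: 50.58
ee_pos: [0.3822, -0.2166, 0.0797]
eef_rot: [2.777, 1.568, -2.893]
contact_force: [-0.6, -0.7, 1.7]
grip_width: 0.0002
time: 51.0
ee_pos: [0.3816, -0.2157, 0.0695]
eef_rot: [3.004, 1.565, -2.667]
contact_force: [-9.4, 2.5, 31.1]
grip_width: 0.0005
```

```bash
python3 -m pendant '[[1,0.002,0,0,0,0,0],[1,0.0,0,0,0,0,0],[1,0,0,0,0,0,0]]'
python3 -m pendant '[[1,0.002,0,0,0,0,0],[1,0.0,0,0,0,0,0],[1,0,0,0,0,0,0]]'
python3 -m pendant '[[1,0.0015,0,0,0,0,0],[1,0.0,0,0,0,0,0],[1,0,0,0,0,0,0]]'
python3 -m pendant '[[1,-0.008,0,0,0,0,0],[1,-0.015,-0.003,0,0,0,0],[1,-0.0155,-0.004,0,0,0,0],[1,-0.0155,-0.006,0,0,0,0],[1,-0.0145,-0.0075,0,0,0,0]]'
python3 -m pendant '[[1,-0.014,-0.008,0,0,0,0],[1,-0.014,-0.009,0,0,0,0],[1,-0.02,-0.009,0,0,0,0],[1,-0.03,0,0,0,0,0],[1,-0.04,0,0,0,0,0]]'
python3 -m pendant '[[-0.4,0,0,0,0,0,0],[-0.4,0,0,0,0,0,0]]' 35
python3 - <<'E'
from h import *
c=read_camera("top");W=cloud(c);d=W[...,:2]-[.5501,-.1654];X=d@[.579,-.815];Y=d@[.815,.579]
m=(abs(X)<.045)&(abs(Y)<.035)&(W[...,2]>.06)&(W[...,2]<.12);P=W[m]
print(m.sum(),np.percentile(P[:,2],[10,50,90]).round(3),cv2.minAreaRect(P[:,:2].astype(np.float32)))
tread(); plan(.5499,-.1655,.22,35.2)
E
```

```text
time: 51.25
ee_pos: [0.3816, -0.2157, 0.0687]
eef_rot: [-3.097, 1.564, -2.484]
contact_force: [-13.4, 3.4, 47.2]
grip_width: 0.0003
time: 51.5
ee_pos: [0.3816, -0.2156, 0.0677]
eef_rot: [-3.016, 1.563, -2.403]
contact_force: [-18.0, 6.0, 65.3]
grip_width: 0.0004
time: 51.75
ee_pos: [0.3816, -0.2156, 0.0669]
eef_rot: [-2.964, 1.562, -2.35]
contact_force: [-21.7, 7.0, 78.6]
grip_width: 0.0003
time: 52.17
ee_pos: [0.3933, -0.2324, 0.1318]
eef_rot: [2.656, 1.567, -3.014]
contact_force: [-0.6, -0.9, -0.4]
grip_width: 0.0005
time: 52.58
ee_pos: [0.4074, -0.2536, 0.2484]
eef_rot: [2.13, 1.564, 2.742]
contact_force: [0.0, -1.3, -0.5]
grip_width: 0.0006
time: 52.75
ee_pos: [0.4098, -0.2544, 0.2508]
eef_rot: [-2.322, 1.567, -1.711]
contact_force: [-0.1, 0.3, -1.3]
grip_width: 0.0105
292 [0.066 0.07  0.074] ((0.5498397946357727, -0.16445709764957428), (0.04166238382458687, 0.06540891528129578), 35.21681594848633)
tread z top/med [0.129 0.115] slope -28.5
t 52.85 pos [ 0.4082 -0.2539  0.2485] w 0.0184 q7 0.69 F [-0.1 -0.6  0.1]
turn [-0.12 -0.22 -0.11] rows 0.0 | shift turned [ 0.0285 -0.0095  0.1668] | shift now [ 0.0279 -0.0092  0.1669] rows 4.1 jaw 35.2 jaw-az 52
```

Closed to z = 0.070, the same as pair b. Fetch it once the pedal is up.

```bash
python3 -m pendant '[[-0.4,0,-0.002,0.0415,0,0,0],[-0.4,0,-0.002,0.0415,0,0,0],[-0.4,0,-0.002,0.0415,0,0,0],[-0.4,0,-0.002,0.0415,0,0,0],[-0.4,0,0,0,0,0,0]]' 35
python3 -m pendant '[[-0.4,0,0,0,0,0,0],[-0.4,0,0,0,0,0,0],[-0.4,0,0,0,0,0,0],[-0.4,0,0,0,0,0,0],[-0.4,0,0,0,0,0,0]]'
python3 -m pendant '[[-0.4,0.04,0,0,0,0,0],[-0.4,0.04,0,0,0,0,0],[-0.4,0.04,0,0,0,0,0],[-0.4,0,0,0,0,0,0],[-0.4,0,0,0,0,0,0]]' 35
python3 -c "
from h import *
tread(); plan(.5499,-.1655,.0405,35.2)"
```

```text
time: 53.27
ee_pos: [0.5541, -0.1564, 0.2477]
eef_rot: [1.138, 1.566, 1.761]
contact_force: [-0.3, 1.2, 1.0]
grip_width: 0.0516
time: 53.68
ee_pos: [0.5483, -0.1665, 0.2488]
eef_rot: [2.919, 1.567, -2.755]
contact_force: [0.2, 0.0, 0.6]
grip_width: 0.0616
time: 54.1
ee_pos: [0.5475, -0.1655, 0.1283]
eef_rot: [2.486, 1.564, 3.098]
contact_force: [0.3, -0.2, 0.2]
grip_width: 0.0617
tread z top/med [0.18  0.162] slope -40.1
t 54.15 pos [ 0.5493 -0.1653  0.1303] w 0.0613 q7 0.26 F [1.  0.4 0.9]
turn [-0.14 -0.13 -0.06] rows 0.0 | shift turned [ 0.0898 -0.0005  0.0004] | shift now [ 0.0898 -0.0006  0.0006] rows 2.2 jaw 35.2 jaw-az 52
```

```bash
python3 -m pendant '[[-0.4,0.03,0,0,0,0,0],[-0.4,0.03,0,0,0,0,0],[-0.4,0.024,0,0,0,0,0],[-0.4,0.004,0,0,0,0,0],[-0.4,0,0,0,0,0,0]]' 35
python3 -m pendant '[[1,0,0,0,0,0,0],[1,0,0,0,0,0,0],[1,0,0,0,0,0,0],[1,0,0,0,0,0,0],[1,0,0,0,0,0,0]]'
python3 -m pendant '[[1,0,0,0,0,0,0],[1,0,0,0,0,0,0]]'
python3 -m pendant '[[1,-0.01,0,0,0,0,0],[1,-0.03,0,0,0,0,0],[1,-0.04,0,0,0,0,0],[1,-0.04,0,0,0,0,0],[1,-0.01,0,0,0,0,0]]' 35
python3 -c "
from h import *
plan(.673,.138,.15,35.2)"
```

```text
time: 54.57
ee_pos: [0.5495, -0.1654, 0.0424]
eef_rot: [3.022, 1.569, -2.649]
contact_force: [0.0, 0.1, 0.7]
grip_width: 0.0617
time: 54.98
ee_pos: [0.5498, -0.1653, 0.0428]
eef_rot: [-2.485, 1.569, -1.872]
contact_force: [-1.1, -1.3, 7.7]
grip_width: 0.0416
time: 55.15
ee_pos: [0.5499, -0.1653, 0.0428]
eef_rot: [-2.465, 1.569, -1.853]
contact_force: [-1.2, -0.3, 8.0]
grip_width: 0.042
time: 55.57
ee_pos: [0.552, -0.1642, 0.1776]
eef_rot: [-1.033, 1.565, -0.42]
contact_force: [1.8, -0.3, -1.6]
grip_width: 0.0419
t 55.57 pos [ 0.552  -0.1642  0.1776] w 0.0419 q7 0.31 F [ 1.8 -0.3 -1.6]
turn [-0.06  0.16  0.26] rows 0.0 | shift turned [0.0276 0.1772 0.2731] | shift now [0.0276 0.1776 0.2728] rows 7.8 jaw 35.2 jaw-az 24
```

```bash
python3 -m pendant '[[1,0,0.0198,0.0304,0,0,0],[1,0,0.0198,0.0304,0,0,0],[1,0,0.0198,0.0304,0,0,0],[1,0,0.0198,0.0304,0,0,0],[1,0,0.0198,0.0304,0,0,0]]'
python3 -m pendant '[[1,0,0.0198,0.0304,0,0,0],[1,0,0.0198,0.0304,0,0,0],[1,0,0.0198,0.0304,0,0,0],[1,0,0.0198,0.0304,0,0,0],[1,0,0,0,0,0,0]]'
python3 -m pendant '[[1,0.03,0,0,0,0,0],[1,0.02,0,0,0,0,0],[1,0,0,0,0,0,0],[1,0,0,0,0,0,0]]'
python3 -c "
from h import *
plan(.673,.138,.034,35.2)"
```

```text
time: 55.98
ee_pos: [0.6166, 0.0048, 0.171]
eef_rot: [2.843, 1.567, -2.828]
contact_force: [1.2, -0.1, -1.8]
grip_width: 0.0418
time: 56.4
ee_pos: [0.6699, 0.1481, 0.1715]
eef_rot: [1.285, 1.564, 1.907]
contact_force: [-1.2, 1.3, -0.9]
grip_width: 0.0419
time: 56.73
ee_pos: [0.6694, 0.1375, 0.1197]
eef_rot: [2.766, 1.565, -2.905]
contact_force: [-0.5, -0.4, -1.2]
grip_width: 0.0414
t 56.73 pos [0.6694 0.1375 0.1197] w 0.0414 q7 -0.18 F [-0.5 -0.4 -1.2]
turn [-0.1  -0.3  -0.12] rows 0.0 | shift turned [ 0.0857 -0.0016  0.0032] | shift now [ 0.0857 -0.0018  0.0037] rows 2.1 jaw 35.2 jaw-az 24
```

```bash
python3 -m pendant '[[1,0.03,0,0,0,-0.2,0],[1,0.03,0,0,0,0,0],[1,0.022,0,0,0,0,0],[1,0,0,0,0,0,0],[1,0,0,0,0,0,0]]'
python3 -m pendant '[[1,0.002,0,0,0,0,0],[1,0,0,0,0,0,0],[1,0,0,0,0,0,0]]'
python3 -m pendant '[[1,0.002,0,0,0,0,0],[1,0,0,0,0,0,0],[1,0,0,0,0,0,0]]'
python3 -m pendant '[[1,0.002,0,0,0,0,0],[1,0,0,0,0,0,0],[1,0,0,0,0,0,0]]'
```

```text
time: 57.15
ee_pos: [0.6704, 0.138, 0.0394]
eef_rot: [1.127, 1.569, 1.739]
contact_force: [-0.0, 0.2, -1.1]
grip_width: 0.0422
time: 57.4
ee_pos: [0.6713, 0.1386, 0.0385]
eef_rot: [0.061, 1.567, 0.673]
contact_force: [-0.4, -0.8, -1.8]
grip_width: 0.0419
time: 57.65
ee_pos: [0.6703, 0.1381, 0.0347]
eef_rot: [0.785, 1.57, 1.397]
contact_force: [-0.6, -0.5, -1.9]
grip_width: 0.042
time: 57.9
ee_pos: [0.6701, 0.1382, 0.0322]
eef_rot: [1.333, 1.57, 1.946]
contact_force: [-0.5, 0.3, -1.5]
grip_width: 0.0417
```

```bash
python3 -m pendant '[[1,0.002,0,0,0,0,0],[1,0,0,0,0,0,0],[1,0,0,0,0,0,0]]'
python3 -m pendant '[[1,0.0015,0,0,0,0,0],[1,0,0,0,0,0,0],[1,0,0,0,0,0,0]]'
python3 -m pendant '[[0,0,0,0,0,0,0],[-0.4,0,0,0,0,0,0],[-0.4,0,0,0,0,0,0],[-0.4,0,0,0,0,0,0],[-0.4,-0.03,0,0,0,0,0]]'
python3 -m pendant '[[-0.4,-0.04,0,0,0,0,0],[-0.4,-0.04,0,0,0,0,0],[-0.4,-0.04,0,0,0,0,0],[-0.4,-0.04,-0.03,-0.02,0,0,0],[-0.4,0,-0.03,-0.02,0,0,0]]'
python3 -m pendant '[[-0.4,0,-0.03,-0.02,0,0,0],[-0.4,0,-0.03,-0.02,0,0,0],[-0.4,0,-0.03,-0.02,0,0,0],[-0.4,0,-0.03,-0.02,0,0,0],[-0.4,0,0,0,0,0,0]]'
python3 - <<'E'
from h import *
c=tread()
for n,p,z in[("lower_a",(.48,.371),.026),("pair_b",(.5997,.183),.056),("pair_c",(.6701,.1382),.056),("tin",(.6283,-.0158),.029),("pinbox",(.5924,.4747),.035)]:
    print(n,rect(c,*[int(round(k)) for k in proj(c,(*p,z))],z))
W=cloud(c)
for p in((.5997,.183),(.6701,.1382)): u,v=[int(round(k)) for k in proj(c,(*p,.056))]; print(W[v-3:v+4,u-3:u+4].reshape(-1,3).mean(0).round(3))
s=read_camera("side"); u,v=map(int,proj(s,(.63,.16,.05))); cv2.imwrite("pics/v7.png",np.hstack([cv2.resize(s["image"][v-50:v+40,u-40:u+50],(395,395),interpolation=cv2.INTER_CUBIC),cv2.resize(c["image"][80:270,180:370],(395,395),interpolation=cv2.INTER_CUBIC)]))
print(arm.get_state()["ee_pos"],arm.get_state()["contact_force"])
E
```

```text
time: 58.15
ee_pos: [0.6701, 0.1381, 0.0303]
eef_rot: [1.29, 1.57, 1.902]
contact_force: [-0.2, -0.4, -2.0]
grip_width: 0.0415
time: 58.4
ee_pos: [0.6703, 0.1383, 0.0294]
eef_rot: [0.75, 1.569, 1.362]
contact_force: [-0.4, -0.8, 3.5]
grip_width: 0.0416
time: 58.82
ee_pos: [0.667, 0.1362, 0.0536]
eef_rot: [2.721, 1.562, -2.949]
contact_force: [-0.5, -0.2, -0.1]
grip_width: 0.0611
time: 59.23
ee_pos: [0.674, 0.08, 0.2184]
eef_rot: [-0.076, 1.558, 0.543]
contact_force: [1.1, -0.2, 0.1]
grip_width: 0.0615
time: 59.65
ee_pos: [0.6757, -0.0829, 0.2095]
eef_rot: [-2.313, 1.563, -1.713]
contact_force: [-4.8, -16.6, 10.1]
grip_width: 0.0616
tread z top/med [0.179 0.162] slope -40.3
lower_a (0.4796, 0.3711, -49.3, 0.064, 0.045)
pair_b (0.5972, 0.1832, -55.5, 0.064, 0.047)
pair_c (0.6674, 0.1403, -55.0, 0.066, 0.049)
tin (0.6283, -0.0158, -44.9, 0.069, 0.068)
pinbox (0.5926, 0.4748, -57.9, 0.088, 0.07)
[0.6   0.182 0.058]
[0.67  0.139 0.057]
[ 0.67545814 -0.07847676  0.21010339] [-2.10370606 -5.42192214  6.56520632]
```

View pics/v7.png

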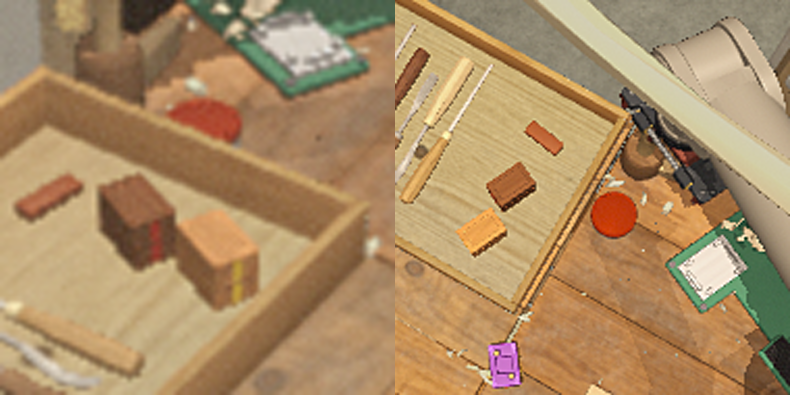

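```bash
python3 -m pendant '[[-0.4,-0.02,0,0,0,0,0],[-0.4,-0.03,0,0,0,0,0],[-0.4,-0.03,0,0,0,0,0],[-0.4,0,0,0,0,0,0]]'
python3 -c "
from h import *
plan(.5,-.02,.28,35.2)
c=read_camera('side'); u,v=map(int,proj(c,(.68,-.08,.2))); print(u,v); cv2.imwrite('pics/v8.png',cv2.resize(c['image'][v-50:v+60,u-60:u+60],None,fx=5,fy=5))"
```

```text
time: 60.08
ee_pos: [0.6777, -0.0689, 0.2961]
eef_rot: [-0.38, 1.562, 0.233]
contact_force: [0.6, 0.8, 1.0]
grip_width: 0.0615
t 60.08 pos [ 0.6777 -0.0689  0.2961] w 0.0615 q7 0.23 F [0.6 0.8 1. ]
turn [-0.1   0.47  0.19] rows 0.1 | shift turned [ 0.0161  0.1424 -0.1171] | shift now [ 0.0147  0.1422 -0.1174] rows 4.4 jaw 35.2 jaw-az 37
230 157
```

View pics/v8.png

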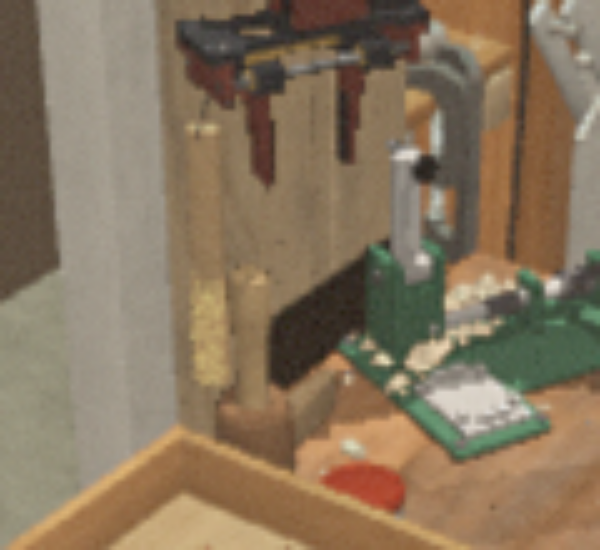

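```bash
python3 -m pendant '[[-0.4,0,0.03,-0.025,0,0,0],[-0.4,0,0.03,-0.025,0,0,0],[-0.4,0,0.03,-0.025,0,0,0],[-0.4,0,0.03,-0.025,0,0,0],[-0.4,0,0,0,0,0,0]]'
python3 -m pendant '[[-0.4,0,0,0,0,0,0],[-0.4,0,0,0,0,0,0],[-0.4,0,0,0,0,0,0],[-0.4,0,0,0,0,0,0],[-0.4,0,0,0,0,0,0]]'
python3 - <<'E'
from h import *
from plant import workorder
c=tread()
a=cv2.imread("pics/side0.png");s=read_camera("side")
u,v=map(int,proj(s,(.74,-.07,.08)));print("mallet diff",cv2.absdiff(a,s["image"])[v-30:v+20,u-15:u+10].mean())
W=cloud(c)
for p in((.5997,.183),(.6701,.1382)): u,v=[int(round(k)) for k in proj(c,(*p,.056))]; print(W[v-3:v+4,u-3:u+4].reshape(-1,3).mean(0).round(3))
print(arm.get_state()["contact_force"],arm.get_state()["ee_pos"])
print(workorder.hand_in())
E
```

```text
time: 60.55
ee_pos: [0.517, -0.0272, 0.2874]
eef_rot: [2.878, 1.563, -2.787]
contact_force: [0.1, 0.0, 0.3]
grip_width: 0.0615
time: 60.97
ee_pos: [0.5254, -0.0296, 0.2895]
eef_rot: [0.969, 1.568, 1.581]
contact_force: [0.4, -1.0, 0.5]
grip_width: 0.0613Traceback (most recent call last):
  File "<stdin>", line 3, in <module>
  File "h.py", line 51, in tread
    print("tread z top/med",np.percentile(P[:,2],[98,50]).round(3),"slope",np.degrees(np.arctan(np.polyfit(X[m],P[:,2],1)[0])).round(1)); return c
                            ~~~~~~~~~~~~~^^^^^^^^^^^^^^^^
    return _quantile_unchecked(
        a, q, axis, out, overwrite_input, method, keepdims, weights)
    return _ureduce(a,
                    func=_quantile_ureduce_func,
    ...<5 lines>...
                    overwrite_input=overwrite_input,
                    method=method)
    r = func(a, **kwargs)
    result = _quantile(arr,
                       quantiles=q,
    ...<2 lines>...
                       out=out,
                       weights=wgt)
    slices_having_nans = np.isnan(arr[-1, ...])
                                  ~~~^^^^^^^^^
IndexError: index -1 is out of bounds for axis 0 with size 0
```

The tread is just hidden by the arm from the top here (it read fully up at the last check, and the side view agreed); finishing without that reading.

```bash
python3 - <<'E'
from h import *
from plant import workorder
c=read_camera("top"); a=cv2.imread("pics/side0.png");s=read_camera("side")
for n,p in(("mallet",(.74,-.07,.08)),("tread",(.402,-.24,.158))):
    u,v=map(int,proj(s,p));print(n,"diff",cv2.absdiff(a,s["image"])[v-12:v+12,u-12:u+12].mean())
W=cloud(c)
for p in((.5997,.183),(.6701,.1382)): u,v=[int(round(k)) for k in proj(c,(*p,.056))]; print(W[v-3:v+4,u-3:u+4].reshape(-1,3).mean(0).round(3))
print(arm.get_state()["contact_force"],arm.get_state()["ee_pos"])
print(workorder.hand_in())
E
```

```text
mallet diff 3.1770833333333335
tread diff 4.027777777777778
[0.6   0.182 0.057]
[0.67  0.139 0.057]
[-0.75918067 -0.05075681 -0.51662105] [ 0.5249329  -0.02949587  0.28957987]
the job is handed in; nothing more can be done
None
```

The two complete pairs, b (yellow) and c (red), were each joined in the nest and closed with a full pedal stroke. They now stand upright in the clear right end of the tool tray. No upper_a was on the bench: the white block at the far end has no crayon bands and is taller than a half. So lower_a was left where it lay. The job was handed in at about 61 s.

**Pedal:** both strokes were pushed onto the stop, with the force rising to about 77 N, under the 120 N wrist limit. The pedal was back up before each pair was taken out.

**Last checks:**
- **Pair height:** both tops read 57–58 mm above the bench; a closed blank on the tray floor should read 56 mm. In the nest both had read 70 mm, which is fully closed.
- **Things to leave alone:** the tin, the pin box and lower_a measured where they started, to within a millimetre.
- **Arm at hand-in:** it was clear of everything, with forces of noise size.

**What went wrong or could not be checked:**
- **Contact while backing away:** after placing pair c, the gripper brushed something fixed behind the press at up to about 20 N. I raised it clear; nothing appeared to have moved.
- **Last pedal reading:** the final top-camera reading failed because the arm hid the tread. The one before it showed the pedal fully up, and the side picture at hand-in nearly matched the starting one there.

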